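# Weigh the pressure vessel on the hand scale and seat it in the heating block

### The job

Take the sprung hand scale from its stand, hook it under the vessel's brass bail and lift slowly until the vessel just clears the bench (by no more than 2 cm), keeping it hanging still there for about two seconds so that its weight can be read. Then carry it low on the scale (under 10 cm) and set it down gently, fully home in the round well of the heating block, unhook without pressing on it or pulling it askew, and hang the scale back in its stand. Handle the vessel only with the scale, never with the gripper, and leave everything else alone.

Things in the scene. Friction and masses are not known exactly. Their poses are not given: they have to be found in the camera images.
- scale_grip (a point): Sprung hand scale (190 g), hanging upright in its stand's fork. Point in its black rubber grip, 26 (x) x 24 (y) x 40 (z) mm: 22 mm above the grip's foot, 18 mm under its top. Below: blue ears 24 x 68 (y) x 8 mm, white housing 30 x 26 x 55 mm, then the hook. Axes: z up, x towards the hook's open side.
- scale_ears (a point): Point on the scale's axis level with the underside of the blue ears, by which it hangs in the fork; 30 mm below scale_grip. Axes as scale_grip.
- scale_base (a point): Centre of the housing's underside, 85 mm below scale_grip. Under it hangs a J hook of 6 mm wire in the scale's xz plane: shank at x = -13 mm, tip at +13, saddle (lowest inside point) at x = 0, underside 6 mm lower. Screw-set rod: unloaded saddle 45 to 71 mm below this point (not measured: see or feel), plus 1 mm per 0.15 N of load (150 N/m, at most 65 mm); 2 mm of sag is in that.
- scale: The scale as a whole. Mouth of its hook, on the +x side between the tip (top 10 mm above the saddle) and the slanting neck: a 6 mm bar enters along x with its centre 13 to 21 mm above the saddle and then hangs with its centre 3 mm above it. Red and yellow 10 mm bands come out under the brass adjuster as it is loaded. Pose: as scale_base.
- vessel_foot (a point): Centre of the underside of the closed steel pressure vessel (blue band), z up. Body 64 mm dia, foot chamfered 5 mm, lid flange 74 mm dia from 38 to 52 mm high, brass bail above. Loose on the bench; its contents, so its weight, vary: 0.3 to 0.85 kg.
- bail_top (a point): Peak (centre of the wire) of the vessel's stiff brass bail, 92 mm above its underside. Wire 6 mm thick; an upside-down V in the vessel's yz plane, its legs falling at 45 degrees to y = -31 and +31 mm. The hook goes under the peak along the vessel's x axis. Axes are the vessel's.
- well_floor (a point): Centre of the floor of the round well in the heating block (aluminium, 110 x 110 x 25 mm, fixed to the bench, black control strip on its far side). Well 68 mm dia, 12 mm deep, floor 13 mm above the bench.
- fork_seat (a point): Middle of the fixed stand's fork, level with the top of its arms, 146 mm above the bench; scale_ears belongs here, scale axes along the stand's. Arms along x at y = 19 to 35 mm either side, slot 38 mm wide, open to -x (arm ends at x = -27); posts under the arms from x = +41. Lips 5 mm high on the arms at x = -22 and +22 (6 mm thick): the ears must be lifted over them. Base plate 10 mm thick.
- flask: Bystander, to be left alone: clear round screw-cap bottle, black cap, 68 dia x 150 high mm; origin at its underside (tools: on the bench).
- amber_jar: Bystander, to be left alone: amber jar, white cap, 52 dia x 65 high mm; origin at its underside (tools: on the bench).
- spanner: Bystander, to be left alone: spanner lying flat, 170 long mm; origin at its underside (tools: on the bench).
- clamp_ring: Bystander, to be left alone: steel clamp ring lying flat, 80 outer dia, 16 high mm; origin at its underside (tools: on the bench).
- driver: Bystander, to be left alone: screwdriver lying flat, 170 long mm; origin at its underside (tools: on the bench).
- gauge: Bystander, to be left alone: pressure gauge lying on its back, 64 dia, 22 thick, with a brass stub mm; origin at its underside (tools: on the bench).

How it is judged:
On the way:
1. the vessel hangs still on the held scale, its underside 5 to 28 mm above the open bench (more than 100 mm from the middle of the well), for 1 s (height (world z) of vessel_foot between 0.005 and 0.028 m and contact force between scale and vessel above 2 N and contact force between the fingers and scale above 1 N and linear speed of vessel below 0.03 m/s and horizontal distance between vessel_foot and well_floor above 0.1 m), for 1 s.
At the end, for the whole second after the job is handed in: Vessel upright (0.05 rad) and at rest in the heating block's well (centre within 5 mm, underside within 3 mm of its floor), not touched by the scale; the scale hangs at rest in its stand's fork (scale_ears within 12 mm of fork_seat, upright within 0.15 rad) (horizontal distance between vessel_foot and well_floor below 0.005 m and z of vessel_foot in the frame of well_floor below 0.003 m and angle between vessel_foot's own z axis and vertical below 0.05 rad and linear speed of vessel below 0.02 m/s and distance between scale_ears and fork_seat below 0.012 m and angle between scale_ears's own z axis and vertical below 0.15 rad and linear speed of scale below 0.03 m/s and contact force between scale and vessel below 0.1 N).
It fails at once if the vessel is touched by the fingers instead of being handled on the scale alone (contact force between the fingers and vessel above 0.5 N).
It fails at once if the scale jerks or presses on the vessel (more than 12 N between them) or drags it over (tilted by more than 0.3 rad) (contact force between scale and vessel above 12 N or angle between vessel_foot's own z axis and vertical above 0.3 rad).
It fails at once if the vessel is set down hard or forced into the block (more than 25 N) (contact force between vessel and heater above 25 N).
It fails at once if the vessel is lifted more than 100 mm above the bench (height (world z) of vessel_foot above 0.1 m).
It fails at once if a bystander is pushed aside by more than 30 mm (distance of any of flask, amber_jar, spanner, clamp_ring, driver, gauge from where it was at the start of the episode above 0.03 m).
It also fails if it takes over 72 s, if anything falls off the work surface, if the arm or the gripper's body presses on something with over 40 N, if the wrist force passes 120 N, or if a joint passes its speed limit or range.

### The arm

A 6-joint arm with a two-finger parallel gripper is mounted at the origin on the work surface. World frame = base frame: x ahead of the robot, y to its left, z up, the work surface at z = 0. Lengths are in m, angles in rad, forces in N, time in s.
With the tool pointing down it reaches from about 0.325 to 0.9 m from the base axis. Payload 3.5 kg.
Tool frame: the origin (TCP) lies between the finger pads; the fingertips stand 8 mm ahead of it and the grasp point (between the pads) lies 11 mm behind it; z points along the fingers, y is the direction in which the jaws open and shut (so a half turn about z gives the same grasp; the last joint's range is limited). The gripper opens to 85 mm and grips with 20 to 120 N. Pads are 22 mm wide; open, the fingers measure 114 mm over their backs; the gripper's body (76 mm by 85 mm) begins 54 mm behind the grasp point. The pads swing forward as they close: fully open they stand 13 mm farther back than shut.
Start: joints at [-1.208, 0.276, -0.026, 1.268, 0, 1.467], TCP at [0.281, -0.558, 0.217] pointing down, gripper open.
Joint ranges: [-3.12, 3.12], [-0.85, 1.88], [-1.08, 1.24], [-1.95, 2.15], [-1.57, 1.53], [-3.14, 3.14]. Speed limits (rad/s): [2.57, 2.57, 3.14, 3.14, 3.14, 3.14].

### API

Orientations are given as a rotation vector (axis times angle).
In Python, from cell import * gives the robot as it stands.
- The arm moves only by the tool step_arm, never from a script. Its argument "moves" is a list of rows, each an object with "delta_pos": the shift along the tool's x, y, z in mm, a list of three; "delta_rot": the turn, a rotation vector about the tool's x, y, z in rad, a list of three; "jaw": the opening in per cent of the stroke, from 0 (shut) to 100 (fully open). In form: [{"delta_pos": [x, y, z], "delta_rot": [rx, ry, rz], "jaw": jaw}, ...]. A call has 1 to 20 rows; each row shifts and turns the commanded pose from where the row before left it, along the tool's axes as they then stand; what a row does not reach is not made up. A row lasts 1/10 s, in which the tool goes at most 50 mm and 8.59 degrees, less where a joint would pass 70% of its speed; a pose out of reach is approached as far as the arm can. A call is refused whole if a number of a shift passes 50 or a number of a turn 0.15, either way. A call with a gripper value outside its range is refused whole. The fingers move at their own pace and stop on an object; "grip_force" is the grip in N (left out, the last holds). Time passes only in rows, so rows that do not move let the fingers close. It gives the time, the measured TCP pose, the force and the opening at its end, in the units of the state.
- sense(): the state, without advancing time (a new reading comes with each control period).
- grab_frame(name): name is "scene" or "top" or "wrist"; returns a dict with "image" (420x560x3 uint8, blue, green, red), "K" (3x3 intrinsics, pixels), "view" (4x4, takes a point from world to camera coordinates). Camera axes: x right, y down, z forward; pixel columns grow to the right and rows downward; lengths in m; the calibration is good to about 2 mm. A picture is of the moment at which its call begins. There is no depth.
- sign_off(): hands the job in, once; it reports no verdict.
The state is a dict: "time": time; "joint_positions": joint angles; "joint_velocities": joint speeds; "effort": joint torques, N m; "ee_pos": TCP position; "tool_rot": TCP orientation; "wrist_force": force on the tool from outside, world axes, zero at the start; "ft_torque": the same for the moment, N m; "gripper_width": finger opening in m.
Only numpy, scipy, OpenCV 4.12 (cv2) and the standard library are available. Lean on these libraries where they do the work, as an engineer would, in place of code of your own. Each camera call takes 0.05 s, during which the arm holds its last target.

## Working session

There is one attempt and no reset: what is moved stays moved. The work goes in short steps, Python scripts to look and compute and a tool call to move; the robot and the scene stay as the last step left them, time stands still between calls to the robot, and variables do not carry over. Pictures are saved under pics/ and viewed, and the job is handed in when it is done.

Besides the shell and the picture viewer there is one more tool, called after "Emit:" as a command line: name --argument value ..., lists and objects as JSON in quotes. step_arm: Moves the arm, as the interface text tells. Its arguments: {"type":"object","properties":{"moves":{"type":"array"},"grip_force":{"type":"number"}},"required":["moves"]}

```bash
mkdir -p pics; ls
python3 - <<'E'
from cell import *
import cv2
s=sense(); print(s)
for n in ("scene","top","wrist"):
    f=grab_frame(n); cv2.imwrite(f"pics/{n}0.png",f["image"]); print(n,f["K"].tolist(),f["view"].round(4).tolist())
E
```

```text
pics
{'time': 0.0, 'joint_positions': array([-1.20839711e+00,  2.77160785e-01, -2.78839474e-02,  1.26799572e+00,
        2.20963744e-05,  1.46739643e+00]), 'joint_velocities': array([-2.59643944e-04,  3.52032307e-04,  1.15702716e-03,  4.36152126e-05,
        3.12463335e-04, -1.37702561e-03]), 'effort': array([ 1.11503901e-03, -4.45509875e+01,  2.95201957e+01,  1.64932053e-02,
       -7.40938071e-05,  1.02068992e-05]), 'ee_pos': array([ 0.28041975, -0.55765598,  0.21564104]), 'tool_rot': array([-3.05460559e+00, -7.24564528e-01,  4.20504058e-04]), 'wrist_force': array([-0.71063219, -0.50066656, -0.68238433]), 'ft_torque': array([-0.01538739,  0.00060098, -0.00412037]), 'gripper_width': 0.08564320552653887}
scene [[391.24117105640477, 0.0, 275.5700931711218], [0.0, 391.24117105640477, 211.6201414005715], [0.0, 0.0, 1.0]] [[0.7325, 0.6807, 0.009, -0.4085], [0.4405, -0.4637, -0.7687, -0.1583], [-0.5191, 0.5671, -0.6395, 1.2621], [0.0, 0.0, 0.0, 1.0]]
top [[437.74733419484613, 0.0, 278.65003419582206], [0.0, 437.74733419484613, 212.28991372251633], [0.0, 0.0, 1.0]] [[-0.0136, -0.9995, 0.03, 0.0004], [-0.9888, 0.009, -0.1492, 0.5577], [0.1488, -0.0317, -0.9884, 0.981], [0.0, 0.0, 0.0, 1.0]]
wrist [[340.6902004732148, 0.0, 285.21289101796145], [0.0, 340.6902004732148, 211.99585688490285], [0.0, 0.0, 1.0]] [[0.4486, -0.8938, -0.0021, -0.6218], [-0.8567, -0.4306, 0.2839, -0.0369], [-0.2547, -0.1256, -0.9588, 0.3792], [0.0, 0.0, 0.0, 1.0]]
```

View pics/scene0.png

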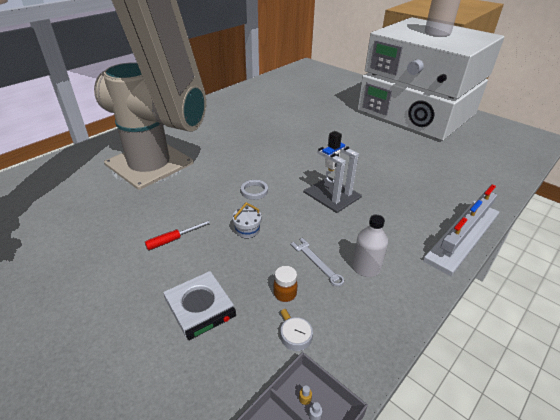

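View pics/top0.png

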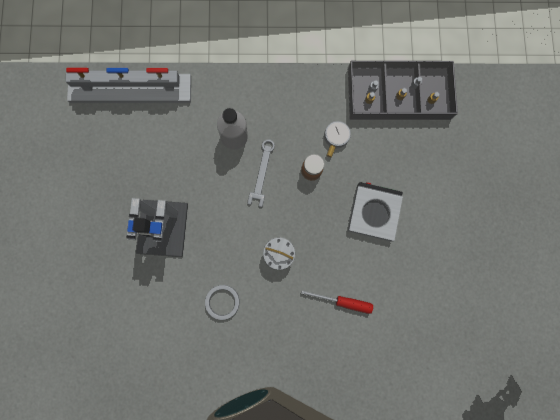

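View pics/wrist0.png

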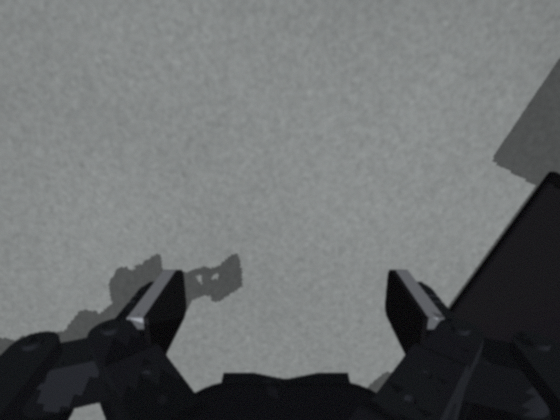

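```bash
cat > h.py <<'E'
import numpy as np, cv2
from cell import *
from scipy.spatial.transform import Rotation as R
def shot(n,name):
    f=grab_frame(n); cv2.imwrite(f"pics/{name}.png",f["image"]); np.savez(f"pics/{name}.npz",K=f["K"],view=f["view"]); return f
def load(name):
    d=np.load(f"pics/{name}.npz"); return dict(image=cv2.imread(f"pics/{name}.png"),K=d["K"],view=d["view"])
def proj(f,p):
    q=f["view"]@np.append(p,1); u=f["K"]@q[:3]; return u[:2]/u[2]
def ray(f,px):
    d=np.linalg.solve(f["K"],np.array([px[0],px[1],1.0])); Rm=f["view"][:3,:3]; 
    o=-Rm.T@f["view"][:3,3]; d=Rm.T@d; return o,d/np.linalg.norm(d)
def onz(f,px,z):
    o,d=ray(f,px); return o+d*(z-o[2])/d[2]
def tri(obs):
    A=np.zeros((3,3));b=np.zeros(3);L=[]
    for f,px in obs:
        o,d=ray(f,px); P=np.eye(3)-np.outer(d,d);A+=P;b+=P@o;L.append((o,d))
    x=np.linalg.solve(A,b); return x,[np.linalg.norm(np.cross(x-o,d)) for o,d in L]
def crop(f,x0,y0,w,h,k,name):
    c=f["image"][y0:y0+h,x0:x0+w]; cv2.imwrite(f"pics/{name}.png",cv2.resize(c,None,fx=k,fy=k,interpolation=cv2.INTER_CUBIC))
def tow(d_world):
    s=sense(); return (R.from_rotvec(s["tool_rot"]).inv().apply(d_world))*1000
E
python3 - <<'E'
from h import *
for n in ("scene","top","wrist"):
    shot(n,n+"1")
t=load("top1");s=load("scene1")
crop(t,115,185,100,75,8,"ct_stand"); crop(t,245,225,80,60,10,"ct_ves"); crop(t,335,170,80,60,10,"ct_heat")
crop(s,295,120,100,100,6,"cs_stand"); crop(s,220,190,80,60,10,"cs_ves"); crop(s,155,260,100,80,7,"cs_heat")
E
```

```text
(no output)
```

View pics/ct_stand.png

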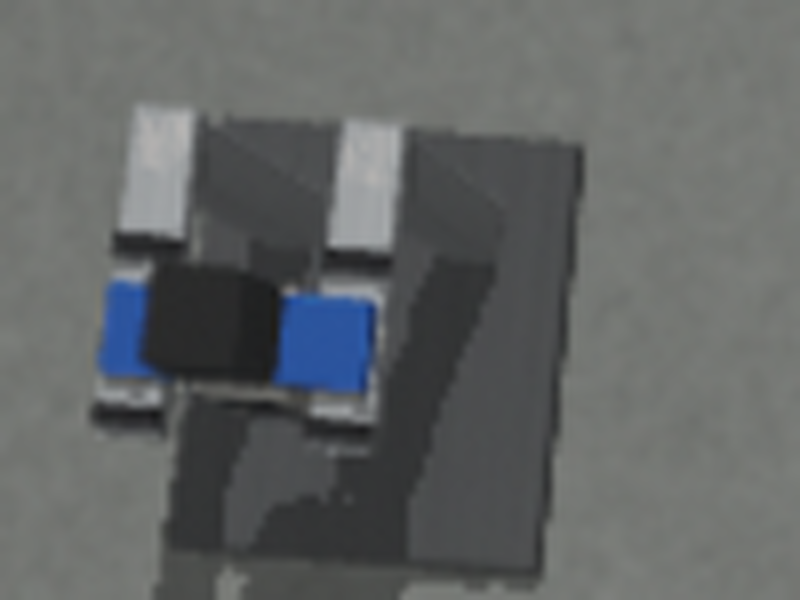

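View pics/ct_ves.png

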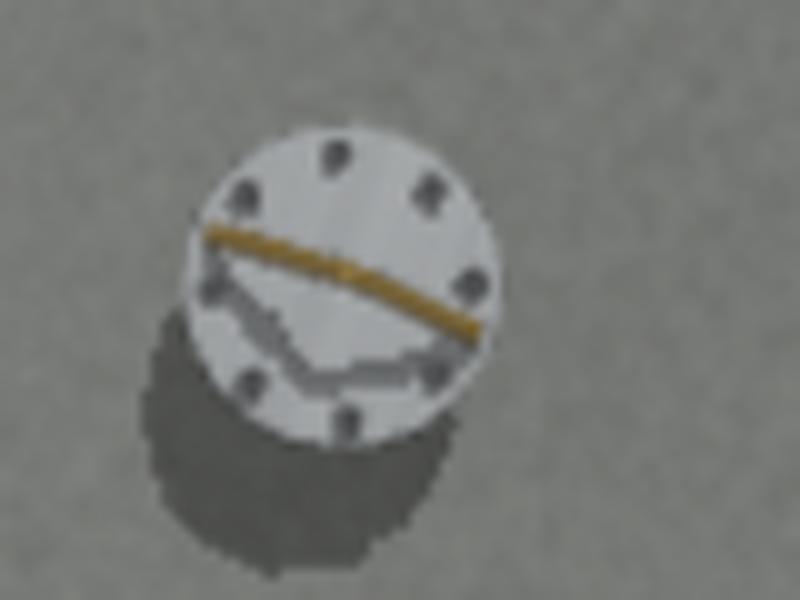

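View pics/ct_heat.png

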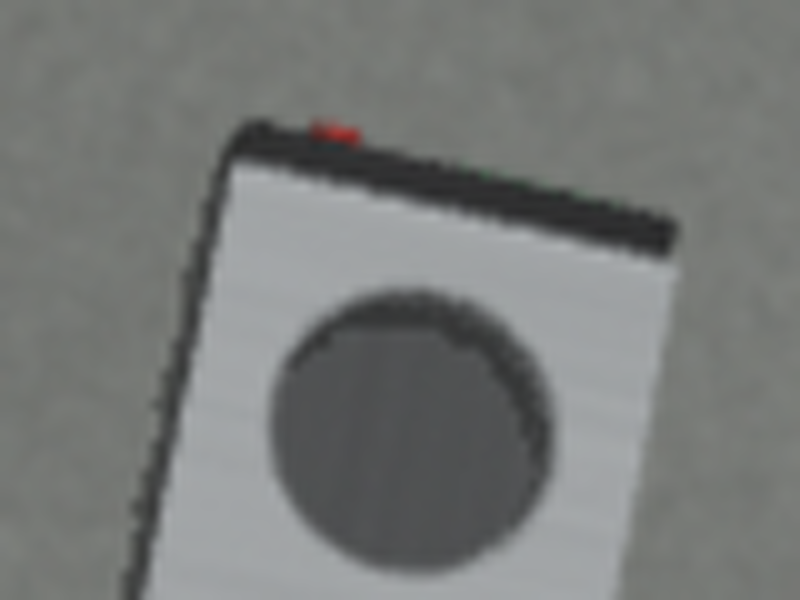

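View pics/cs_stand.png

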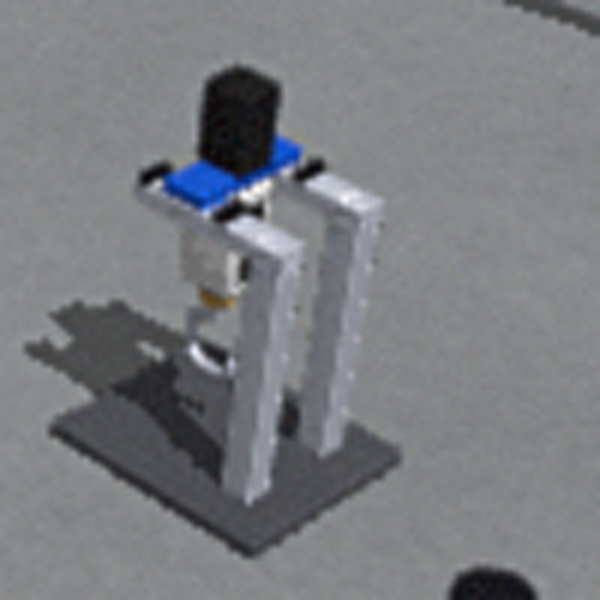

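View pics/cs_ves.png

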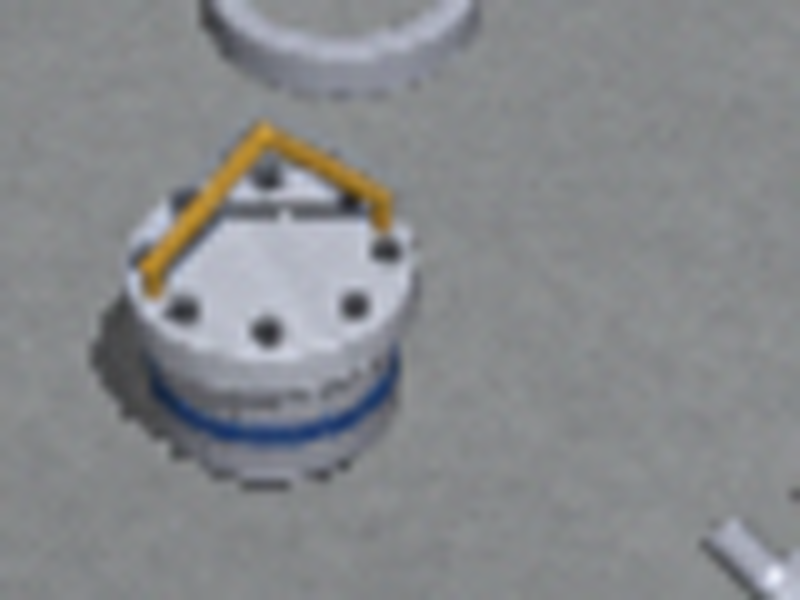

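View pics/cs_heat.png

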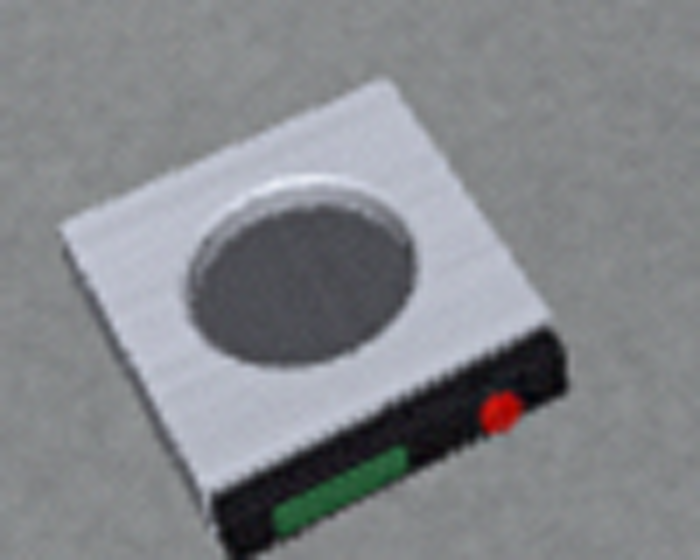

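Run:
```python
from h import *
t=load("top1");s=load("scene1")
def c2p(U,V,x0,y0,k): return (x0+(U+.5)/k-.5,y0+(V+.5)/k-.5)
def blue(f,box):
    hsv=cv2.cvtColor(f["image"],cv2.COLOR_BGR2HSV); m=cv2.inRange(hsv,(105,120,60),(125,255,255)); M=np.zeros_like(m);x,y,w,h=box;M[y:y+h,x:x+w]=m[y:y+h,x:x+w]; return M
M=blue(t,(115,185,100,75)); pts=cv2.findNonZero(M); r=cv2.minAreaRect(pts); bp=cv2.boxPoints(r); print("ears px",r)
W=np.array([onz(t,p,.154) for p in bp]); print("ears corners",W.round(4).tolist(),W.mean(0).round(4), [np.linalg.norm(W[i]-W[i-1]).round(4) for i in range(4)])
for i in range(4):
    d=W[i]-W[i-1]; 
    print("edge ang",np.degrees(np.arctan2(d[1],d[0])).round(1))
# stand base corners top z=.01
for U,V in [(580,145),(540,572),(168,550)]: print("base",onz(t,c2p(U,V,115,185,8),.01).round(4))
# arms: top view ends  z .146
for n,(U,V) in dict(Lpost=(165,108),Rpost=(372,125),Lback=(137,105),Rback2=(403,125)).items(): print(n,onz(t,c2p(U,V,115,185,8),.146).round(4))
# scene blue
M2=blue(s,(295,120,100,100)); 
# vessel flange: mask light grey
def circ(f,box,z,lo,hi):
    g=cv2.cvtColor(f["image"],cv2.COLOR_BGR2GRAY); x,y,w,h=box; m=cv2.inRange(g[y:y+h,x:x+w],lo,hi)
    m=cv2.morphologyEx(m,cv2.MORPH_CLOSE,np.ones((5,5),np.uint8)); 
    c=max(cv2.findContours(m,cv2.RETR_EXTERNAL,cv2.CHAIN_APPROX_NONE)[0],key=cv2.contourArea); h_=cv2.convexHull(c)
    e=cv2.fitEllipse(h_); return (e[0][0]+x,e[0][1]+y),e
g=cv2.cvtColor(t["image"],cv2.COLOR_BGR2GRAY); print(g[265,255:305])
p,e=circ(t,(250,228,60,50),.052,140,255); print("flange top",p,e[1],onz(t,p,.052).round(4))
P,res=tri([(t,c2p(345,268,245,225,10)),(s,c2p(265,128,220,190,10))]); print("bail",P.round(4),res, onz(t,c2p(345,268,245,225,10),.095).round(4))
for a in [(208,233),(480,335)]: print("bail foot",onz(t,c2p(*a,245,225,10),.064).round(4))
for nm,f,x0,y0,k,c in (("t",t,335,170,10,[(270,430),(555,430),(412,288),(412,575)]),):
    for a in c: print("well rim",onz(f,c2p(*a,x0,y0,k),.025).round(4))
```

```text
ears px ((144.16497802734375, 226.6903533935547), (33.913597106933594, 11.32828140258789), 4.085616588592529)
ears corners [[0.5046, 0.3084, 0.154], [0.5279, 0.3077, 0.154], [0.5222, 0.2387, 0.154], [0.499, 0.2397, 0.154]] [0.5134 0.2736 0.154 ] [np.float64(0.0689), np.float64(0.0233), np.float64(0.0692), np.float64(0.0233)]
edge ang 85.3
edge ang -1.9
edge ang -94.7
edge ang 177.5
base [0.5878 0.2129 0.01  ]
base [0.4601 0.2224 0.01  ]
base [0.4679 0.3313 0.01  ]
Lpost [0.5747 0.2963 0.146 ]
Rpost [0.5697 0.2427 0.146 ]
Lback [0.5755 0.3036 0.146 ]
Rback2 [0.5697 0.2347 0.146 ]
[123 123 123 122  90  81  81  80  80  79  80  78  75  85 107 118 151 157
 158 159 162 163 162 141 119 130 154 158 161 160 158 158 162 157 134 114
 116 118 118 117 119 120 122 123 118 116 116 116 116 116]
flange top (278.7594356536865, 252.89400672912598) (31.074695587158203, 31.7110538482666) [ 0.4624 -0.0045  0.052 ]
bail [ 0.463  -0.0046  0.0918] [np.float64(0.0008231552260714377), np.float64(0.0008231552260714318)] [ 0.4633 -0.0039  0.095 ]
bail foot [0.4735 0.0259 0.064 ]
bail foot [ 0.4498 -0.0351  0.064 ]
well rim [ 0.5577 -0.2046  0.025 ]
well rim [ 0.5571 -0.2732  0.025 ]
well rim [ 0.5919 -0.2404  0.025 ]
well rim [ 0.5226 -0.2371  0.025 ]
```

Emit:
step_arm --moves '[{"delta_pos": [0, 0, -4], "delta_rot": [0, 0, -0.1443], "jaw": 100}, {"delta_pos": [0, 0, -4], "delta_rot": [0, 0, -0.1443], "jaw": 100}, {"delta_pos": [0, 0, -4], "delta_rot": [0, 0, -0.1443], "jaw": 100}, {"delta_pos": [0, 0, -4], "delta_rot": [0, 0, -0.1443], "jaw": 100}, {"delta_pos": [0, 0, -4], "delta_rot": [0, 0, -0.1443], "jaw": 100}, {"delta_pos": [0, 0, -4], "delta_rot": [0, 0, -0.1443], "jaw": 100}, {"delta_pos": [0, 0, -4], "delta_rot": [0, 0, -0.1443], "jaw": 100}, {"delta_pos": [0, 0, -4], "delta_rot": [0, 0, -0.1443], "jaw": 100}, {"delta_pos": [0, 0, -4], "delta_rot": [0, 0, -0.1443], "jaw": 100}, {"delta_pos": [0, 0, -4], "delta_rot": [0, 0, -0.1443], "jaw": 100}, {"delta_pos": [0, 0, -4], "delta_rot": [0, 0, -0.1443], "jaw": 100}, {"delta_pos": [0, 0, -4], "delta_rot": [0, 0, -0.1443], "jaw": 100}, {"delta_pos": [0, 0, -4], "delta_rot": [0, 0, -0.1443], "jaw": 100}, {"delta_pos": [0, 0, -4], "delta_rot": [0, 0, -0.1443], "jaw": 100}, {"delta_pos": [0, 0, -4], "delta_rot": [0, 0, -0.1443], "jaw": 100}, {"delta_pos": [0, 0, -4], "delta_rot": [0, 0, -0.1443], "jaw": 100}, {"delta_pos": [0, 0, 0], "delta_rot": [0, 0, -0.1443], "jaw": 100}, {"delta_pos": [0, 0, 0], "delta_rot": [0, 0, -0.1443], "jaw": 100}]'

```text
time: 2.1
ee_pos: [0.2807, -0.5585, 0.281]
tool_rot: [0.114, 3.139, -0.0]
wrist_force: [0.6, -0.1, 0.0]
gripper_width: 0.085
```

```bash
cat >> h.py <<'E'
def goal(p,yaw=None):
    s=sense(); Rt=R.from_rotvec(s["tool_rot"]); m=Rt.as_matrix()
    phi=np.arctan2(m[1,0],m[0,0])
    print("t %.2f"%s["time"],"ee",s["ee_pos"].round(4),"scale yaw",round((phi+np.pi+np.pi)%(2*np.pi)-np.pi,4),"tz",m[:,2].round(4),"w",round(s["gripper_width"],4),"F",s["wrist_force"].round(2))
    if p is not None: print("tool delta mm",(Rt.inv().apply(np.array(p)-s["ee_pos"])*1000).round(1))
    return s
E
python3 - <<'E'
from h import *
goal([0.5134,0.274,0.25])
E
```

```text
t 2.10 ee [ 0.2807 -0.5585  0.281 ] scale yaw -0.0724 tz [ 1.e-04 -2.e-04 -1.e+00] w 0.085 F [ 0.58 -0.12  0.03]
tool delta mm [-171.8  847.1   30.8]
```

Emit:
step_arm --moves '[{"delta_pos": [-10, 47, 0], "delta_rot": [0, 0, 0], "jaw": 100}, {"delta_pos": [-10, 47, 0], "delta_rot": [0, 0, 0], "jaw": 100}, {"delta_pos": [-10, 47, 0], "delta_rot": [0, 0, 0], "jaw": 100}, {"delta_pos": [-10, 47, 0], "delta_rot": [0, 0, 0], "jaw": 100}, {"delta_pos": [-10, 47, 0], "delta_rot": [0, 0, 0], "jaw": 100}, {"delta_pos": [-10, 47, 0], "delta_rot": [0, 0, 0], "jaw": 100}, {"delta_pos": [-10, 47, 0], "delta_rot": [0, 0, 0], "jaw": 100}, {"delta_pos": [-10, 47, 0], "delta_rot": [0, 0, 0], "jaw": 100}, {"delta_pos": [-10, 47, 0], "delta_rot": [0, 0, 0], "jaw": 100}, {"delta_pos": [-10, 47, 0], "delta_rot": [0, 0, 0], "jaw": 100}, {"delta_pos": [-10, 47, 0], "delta_rot": [0, 0, 0], "jaw": 100}, {"delta_pos": [-10, 47, 0], "delta_rot": [0, 0, 0], "jaw": 100}, {"delta_pos": [-10, 47, 0], "delta_rot": [0, 0, 0], "jaw": 100}, {"delta_pos": [-10, 47, 0], "delta_rot": [0, 0, 0], "jaw": 100}, {"delta_pos": [-10, 47, 0], "delta_rot": [0, 0, 0], "jaw": 100}, {"delta_pos": [-10, 47, 0], "delta_rot": [0, 0, 0], "jaw": 100}, {"delta_pos": [-10, 47, 0], "delta_rot": [0, 0, 0], "jaw": 100}, {"delta_pos": [0, 24, 0], "delta_rot": [0, 0, 0], "jaw": 100}, {"delta_pos": [0, 24, 0], "delta_rot": [0, 0, 0], "jaw": 100}, {"delta_pos": [0, 0, 0], "delta_rot": [0, 0, 0], "jaw": 100}]'

```text
time: 4.1
ee_pos: [0.5165, 0.2752, 0.2804]
tool_rot: [-0.118, -3.139, -0.001]
wrist_force: [0.3, -1.0, 0.2]
gripper_width: 0.0855
```

Run:
```python
from h import *
goal([0.5134,0.274,0.167])
shot("wrist","wrist2")
```

```text
t 4.10 ee [0.5165 0.2752 0.2804] scale yaw -0.0749 tz [-2.e-04  7.e-04 -1.e+00] w 0.0855 F [ 0.27 -1.03  0.2 ]
tool delta mm [  3.   -1.5 113.4]
```

View pics/wrist2.png

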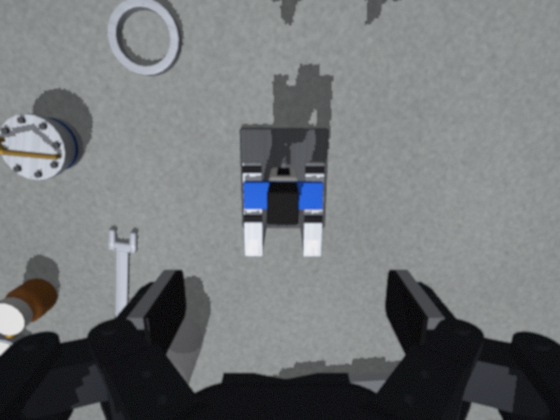

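Run:
```python
from h import *
f=load("wrist2");t=load("top1")
hsv=cv2.cvtColor(f["image"],cv2.COLOR_BGR2HSV); m=cv2.inRange(hsv,(105,120,60),(125,255,255)); m[:150]=0;m[230:]=0;m[:,:230]=0;m[:,340:]=0
r=cv2.minAreaRect(cv2.findNonZero(m)); print(r)
W=np.array([onz(f,p,.154) for p in cv2.boxPoints(r)]); print(W.round(4).tolist(),W.mean(0).round(4))
d=W[1]-W[0];print(np.degrees(np.arctan2(d[1],d[0])))
```

```text
((283.0, 194.5), (29.0, 80.0), 90.0)
[[0.4961, 0.2426, 0.154], [0.5012, 0.3099, 0.154], [0.5267, 0.3088, 0.154], [0.5215, 0.2398, 0.154]] [0.5114 0.2753 0.154 ]
85.6581601976485
```

Emit:
step_arm --moves '[{"delta_pos": [4, -1, 13], "delta_rot": [0, 0, 0], "jaw": 100}, {"delta_pos": [0, 0, 20], "delta_rot": [0, 0, 0], "jaw": 100}, {"delta_pos": [0, 0, 20], "delta_rot": [0, 0, 0], "jaw": 100}, {"delta_pos": [0, 0, 20], "delta_rot": [0, 0, 0], "jaw": 100}, {"delta_pos": [0, 0, 15], "delta_rot": [0, 0, 0], "jaw": 100}, {"delta_pos": [0, 0, 10], "delta_rot": [0, 0, 0], "jaw": 100}, {"delta_pos": [0, 0, 8], "delta_rot": [0, 0, 0], "jaw": 100}, {"delta_pos": [0, 0, 7], "delta_rot": [0, 0, 0], "jaw": 100}, {"delta_pos": [0, 0, 0], "delta_rot": [0, 0, 0], "jaw": 100}, {"delta_pos": [0, 0, 0], "delta_rot": [0, 0, 0], "jaw": 100}]'

```text
time: 5.15
ee_pos: [0.5128, 0.272, 0.1683]
tool_rot: [0.123, 3.139, 0.0]
wrist_force: [0.7, -0.6, -0.9]
gripper_width: 0.0854
```

Run:
```python
from h import *
goal([0.5125,0.2745,0.167])
f=shot("wrist","wrist3"); f=shot("scene","scene3"); crop(f,270,70,140,140,5,"cs3")
```

```text
t 5.15 ee [0.5128 0.272  0.1683] scale yaw -0.0785 tz [ 7.e-04  2.e-04 -1.e+00] w 0.0854 F [ 0.71 -0.62 -0.88]
tool delta mm [0.4 2.5 1.3]
```

View pics/wrist3.png

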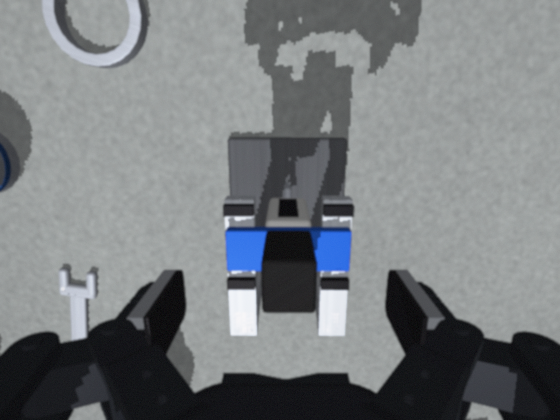

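View pics/cs3.png

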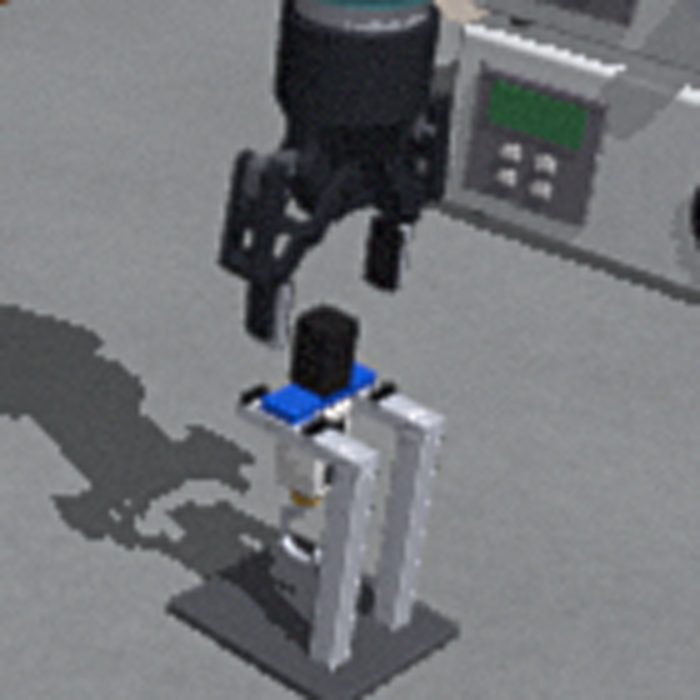

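Run:
```python
from h import *
goal([0.5125,0.2745,0.167])
f=load("wrist3"); print("grip top",onz(f,(289,286),.194).round(4), proj(f,[.5125,.2745,.194]), proj(f,[.5128,.272,.1683]),proj(f,[.5128,.272,.16]))
hsv=cv2.cvtColor(f["image"],cv2.COLOR_BGR2HSV); m=cv2.inRange(hsv,(105,120,60),(125,255,255)); m[:200]=0;m[290:]=0;m[:,:210]=0;m[:,370:]=0
r=cv2.boundingRect(m); print(r)
x,y,w,h=r
for p in [(x,y),(x+w,y),(x,y+h),(x+w,y+h)]: print(onz(f,p,.154).round(4))
s=load("scene3"); print("scene", (np.array(proj(s,[.5128,.272,.16]))-[270,70])*5,(np.array(proj(s,[.5125,.2745,.194]))-[270,70])*5)
```

```text
t 5.25 ee [0.513  0.2722 0.1686] scale yaw -0.0784 tz [ 1.3e-03  5.0e-04 -1.0e+00] w 0.0852 F [-0.52  0.07  0.57]
tool delta mm [0.7 2.2 1.6]
grip top [0.5113 0.2752 0.194 ] [287.66348017 288.67220902] [282.37708468 263.96708485] [282.49279364 257.16360866]
(226, 226, 125, 46)
[0.4952 0.2433 0.154 ]
[0.5004 0.3095 0.154 ]
[0.5219 0.2398 0.154 ]
[0.5274 0.3088 0.154 ]
scene [314.91792014 369.15797449] [323.95828771 310.29141196]
```

Emit:
step_arm --moves '[{"delta_pos": [0.5, 2.5, 2], "delta_rot": [0, 0, 0], "jaw": 100}, {"delta_pos": [0, 0, 0], "delta_rot": [0, 0, 0], "jaw": 60}, {"delta_pos": [0, 0, 0], "delta_rot": [0, 0, 0], "jaw": 40}, {"delta_pos": [0, 0, 0], "delta_rot": [0, 0, 0], "jaw": 0}, {"delta_pos": [0, 0, 0], "delta_rot": [0, 0, 0], "jaw": 0}, {"delta_pos": [0, 0, 0], "delta_rot": [0, 0, 0], "jaw": 0}, {"delta_pos": [0, 0, 0], "delta_rot": [0, 0, 0], "jaw": 0}, {"delta_pos": [0, 0, 0], "delta_rot": [0, 0, 0], "jaw": 0}, {"delta_pos": [0, 0, 0], "delta_rot": [0, 0, 0], "jaw": 0}, {"delta_pos": [0, 0, 0], "delta_rot": [0, 0, 0], "jaw": 0}]' --grip_force 60

```text
time: 6.25
ee_pos: [0.5124, 0.2744, 0.1661]
tool_rot: [0.123, 3.139, -0.0]
wrist_force: [-0.1, -2.1, 2.4]
gripper_width: 0.0224
```

Run:
```python
from h import *
goal([0.512,0.275,0.167])
f=shot("wrist","wrist4"); f=shot("scene","scene4"); crop(f,270,70,140,140,5,"cs4")
```

```text
t 6.25 ee [0.5124 0.2744 0.1661] scale yaw -0.0785 tz [ 5.e-04 -1.e-04 -1.e+00] w 0.0224 F [-0.14 -2.09  2.35]
tool delta mm [ 0.4  0.5 -0.9]
```

View pics/wrist4.png

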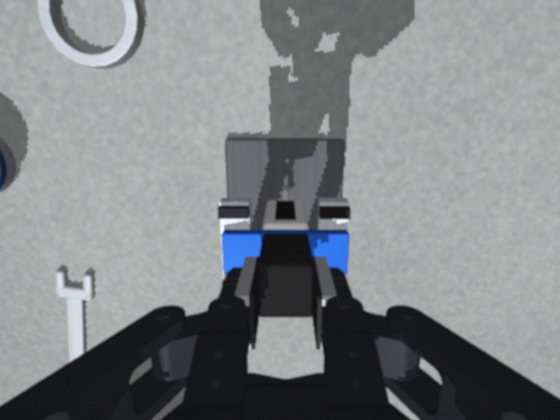

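View pics/cs4.png

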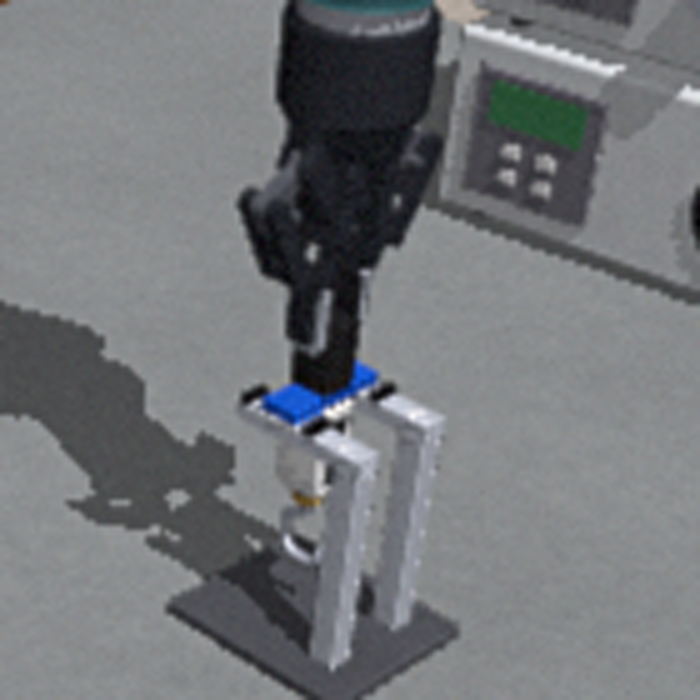

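Emit:
step_arm --moves '[{"delta_pos": [0, 0, -3], "delta_rot": [0, 0, 0], "jaw": 0}, {"delta_pos": [0, 0, -4], "delta_rot": [0, 0, 0], "jaw": 0}, {"delta_pos": [0, 0, -4], "delta_rot": [0, 0, 0], "jaw": 0}, {"delta_pos": [0, 0, -4], "delta_rot": [0, 0, 0], "jaw": 0}, {"delta_pos": [0, 0, 0], "delta_rot": [0, 0, 0], "jaw": 0}, {"delta_pos": [5, 0, 0], "delta_rot": [0, 0, 0], "jaw": 0}, {"delta_pos": [10, 0, 0], "delta_rot": [0, 0, 0], "jaw": 0}, {"delta_pos": [15, 0, 0], "delta_rot": [0, 0, 0], "jaw": 0}, {"delta_pos": [15, 0, 0], "delta_rot": [0, 0, 0], "jaw": 0}, {"delta_pos": [15, 0, 0], "delta_rot": [0, 0, 0], "jaw": 0}, {"delta_pos": [15, 0, 0], "delta_rot": [0, 0, 0], "jaw": 0}, {"delta_pos": [15, 0, -10], "delta_rot": [0, 0, 0], "jaw": 0}, {"delta_pos": [10, 0, -20], "delta_rot": [0, 0, 0], "jaw": 0}, {"delta_pos": [0, 0, -20], "delta_rot": [0, 0, 0], "jaw": 0}, {"delta_pos": [0, 0, 0], "delta_rot": [0, 0, 0], "jaw": 0}, {"delta_pos": [0, 0, 0], "delta_rot": [0, 0, 0], "jaw": 0}]'

```text
time: 7.95
ee_pos: [0.4125, 0.2827, 0.2315]
tool_rot: [0.123, 3.137, 0.002]
wrist_force: [-0.0, -0.2, -1.7]
gripper_width: 0.0226
```

Run:
```python
from h import *
goal([0.407,0.017,0.23])
f=shot("top","top5"); f=shot("scene","scene5"); crop(f,220,70,140,140,5,"cs5")
```

```text
t 7.95 ee [0.4125 0.2827 0.2315] scale yaw -0.0781 tz [ 1.8e-03  9.0e-04 -1.0e+00] w 0.0226 F [-0.01 -0.2  -1.7 ]
tool delta mm [ -15.2 -265.3    1.3]
```

View pics/cs5.png

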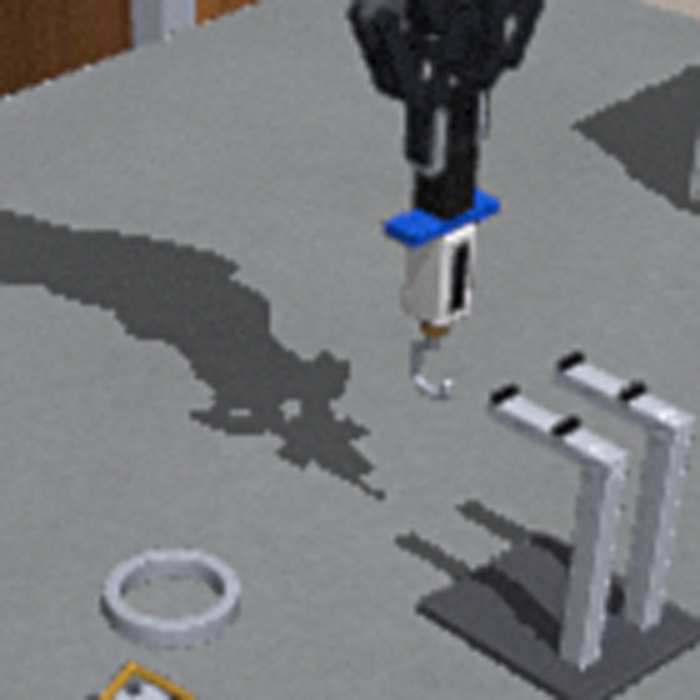

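View pics/top5.png

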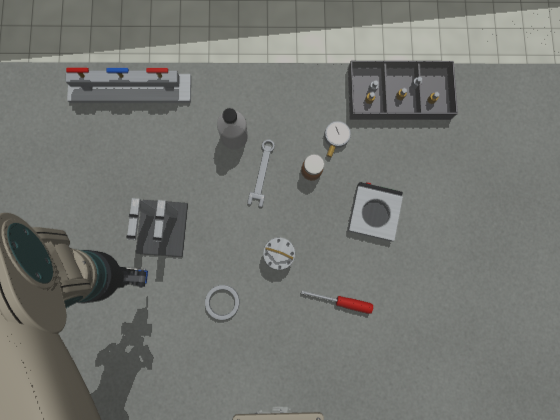

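Run:
```python
from h import *
f=load("scene5"); crop(f,285,105,50,50,15,"cs5b")
ee=np.array([.4125,.2827,.2315]); y=-.078; X=np.array([np.cos(y),np.sin(y),0])
print("cam",ray(f,(0,0))[0].round(3), "dist",np.linalg.norm(ray(f,(0,0))[0]-ee))
# crop coords for axis points: ears underside should be at ee.z -20.1mm
off=np.array([285,105])
for n,dz in [("ears under",-.0201),("base",-.0751),("saddle45",-.1201),("saddle71",-.1461)]:
    print(n,((proj(f,ee+[0,0,dz])-off+.5)*15-.5).round(0))
```

```text
cam [ 1.024 -0.511  0.689] dist 1.1015394898018467
ears under [347. 129.]
base [329. 399.]
saddle45 [315. 608.]
saddle71 [308. 725.]
```

View pics/cs5b.png

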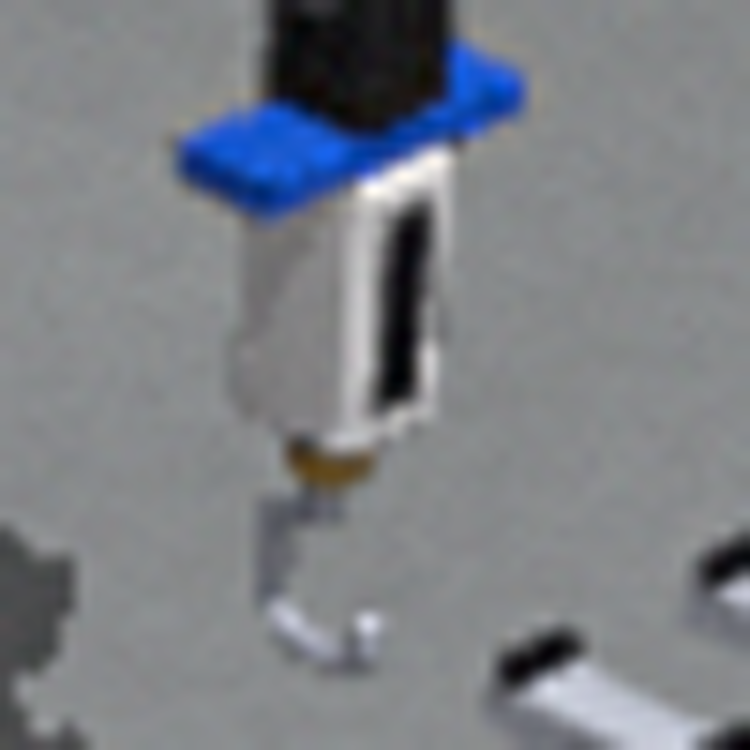

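Run:
```python
from h import *
f=load("scene5")
ee=np.array([.4125,.2827,.2315]); y=-.078; X=np.array([np.cos(y),np.sin(y),0]); N=np.array([-X[1],X[0],0]); off=np.array([285,105])
for n,c in [("tip top",(370,610)),("tip right",(384,632)),("bottom wire c",(322,643)),("under",(325,668)),("shank mid",(278,545)),("shank left edge",(258,545)),("neck",(330,500)),("brass bottom",(330,488)),("base front edge",(400,425))]:
    o,d=ray(f,(np.array(c)+.5)/15-.5+off); p=o+d*((ee-o)@N)/(d@N); print(n,"x %.1f z below base %.1f"%((p-ee)@X*1000,(ee[2]-.0751-p[2])*1000))
def P(x,z): return ((proj(f,ee+X*x+[0,0,-.0751-z])-off+.5)*15-.5).round(0)
for L in (.045,.05,.055): print(L,"under",P(0,L+.006),"tiptop",P(.013,L-.01),"shank@saddle",P(-.013,L))
```

```text
tip top x 14.1 z below base 39.2
tip right x 18.1 z below base 42.3
bottom wire c x 2.3 z below base 51.6
under x 3.6 z below base 56.7
shank mid x -10.8 z below base 35.7
shank left edge x -16.1 z below base 37.9
neck x 1.9 z below base 20.6
brass bottom x 1.7 z below base 18.1
base front edge x 18.2 z below base -1.9
0.045 under [314. 636.] tiptop [367. 588.] shank@saddle [267. 583.]
0.05 under [312. 658.] tiptop [366. 611.] shank@saddle [266. 606.]
0.055 under [311. 680.] tiptop [364. 634.] shank@saddle [265. 628.]
```

Emit:
step_arm --moves '[{"delta_pos": [0, -12, 0], "delta_rot": [0, 0, 0], "jaw": 0}, {"delta_pos": [0, -25, 0], "delta_rot": [0, 0, 0], "jaw": 0}, {"delta_pos": [0, -25, 0], "delta_rot": [0, 0, 0], "jaw": 0}, {"delta_pos": [0, -25, 0], "delta_rot": [0, 0, 0], "jaw": 0}, {"delta_pos": [-1, -25, 0], "delta_rot": [0, 0, 0], "jaw": 0}, {"delta_pos": [-1, -25, 0], "delta_rot": [0, 0, 0], "jaw": 0}, {"delta_pos": [-1, -25, 0], "delta_rot": [0, 0, 0], "jaw": 0}, {"delta_pos": [-1, -25, 0], "delta_rot": [0, 0, 0], "jaw": 0}, {"delta_pos": [-1, -25, 0], "delta_rot": [0, 0, 0], "jaw": 0}, {"delta_pos": [-1, -25, 0], "delta_rot": [0, 0, 0], "jaw": 0}, {"delta_pos": [0, -15, 0], "delta_rot": [0, 0, 0], "jaw": 0}, {"delta_pos": [0, -10, 0], "delta_rot": [0, 0, 0.073], "jaw": 0}, {"delta_pos": [0, 0, 0], "delta_rot": [0, 0, 0.073], "jaw": 0}, {"delta_pos": [0, 0, 0], "delta_rot": [0, 0, 0.073], "jaw": 0}, {"delta_pos": [0, 0, 0], "delta_rot": [0, 0, 0.073], "jaw": 0}, {"delta_pos": [0, 0, 0], "delta_rot": [0, 0, 0], "jaw": 0}, {"delta_pos": [0, 0, 0], "delta_rot": [0, 0, 0], "jaw": 0}]'

```text
time: 9.75
ee_pos: [0.3972, 0.0203, 0.2302]
tool_rot: [-0.577, -3.087, 0.0]
wrist_force: [-0.7, -0.2, -3.4]
gripper_width: 0.0222
```

Run:
```python
from h import *
goal([0.463-.05*.932,-.0045+.05*.362,0.2])
f=shot("top","top6"); crop(f,220,200,120,90,6,"ct6"); f=shot("scene","scene6"); crop(f,200,130,110,110,7,"cs6"); shot("wrist","wrist6")
```

```text
t 9.75 ee [0.3972 0.0203 0.2302] scale yaw -0.3694 tz [-0.0014 -0.     -1.    ] w 0.0222 F [-0.67 -0.23 -3.39]
tool delta mm [-20.4   0.7  30.1]
```

View pics/cs6.png

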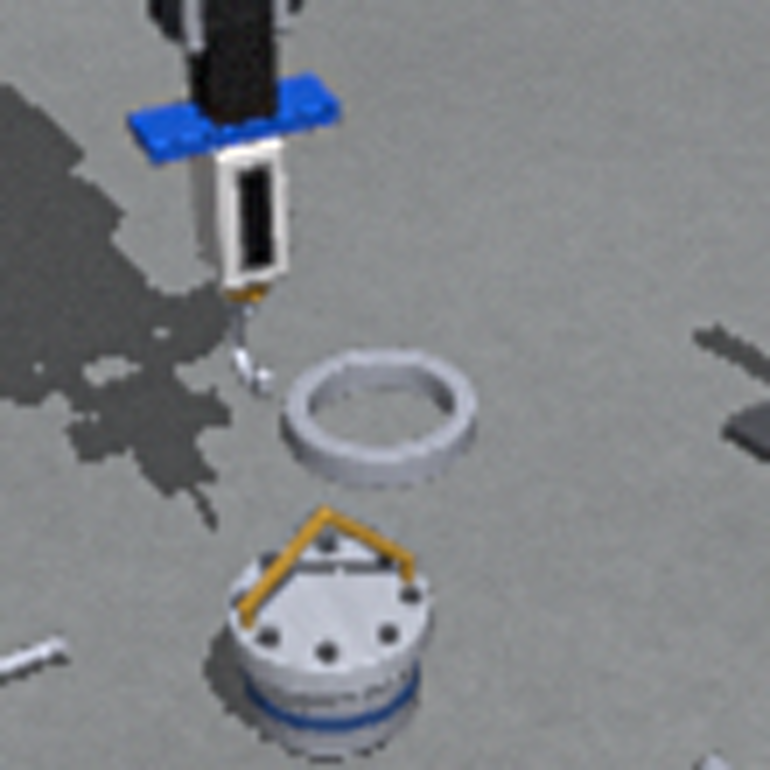

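View pics/wrist6.png

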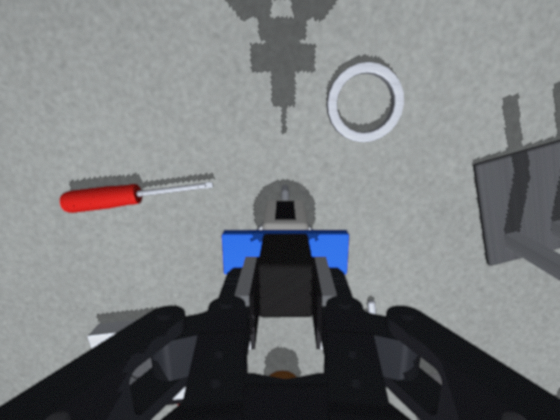

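View pics/ct6.png

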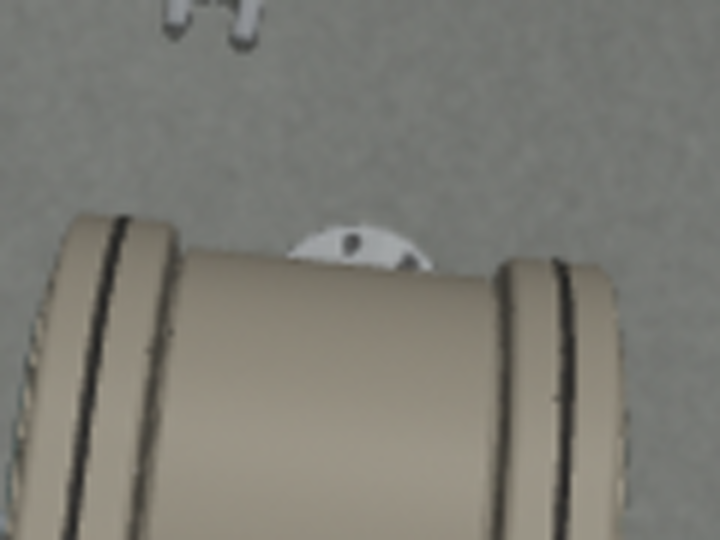

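Emit:
step_arm --moves '[{"delta_pos": [0, 0.5, 10], "delta_rot": [0, 0, 0], "jaw": 0}, {"delta_pos": [-5, 0, 10], "delta_rot": [0, 0, 0], "jaw": 0}, {"delta_pos": [-10, 0, 7], "delta_rot": [0, 0, 0], "jaw": 0}, {"delta_pos": [-10, 0, 3], "delta_rot": [0, 0, 0], "jaw": 0}, {"delta_pos": [-5, 0, 0], "delta_rot": [0, 0, 0], "jaw": 0}, {"delta_pos": [0, 0, 0], "delta_rot": [0, 0, 0], "jaw": 0}, {"delta_pos": [0, 0, 0], "delta_rot": [0, 0, 0], "jaw": 0}]'

```text
time: 10.6
ee_pos: [0.4264, 0.0102, 0.201]
tool_rot: [-0.579, -3.088, -0.0]
wrist_force: [-0.5, 0.4, -2.5]
gripper_width: 0.0224
```

Run:
```python
from h import *
s=goal([0.463,-.0045,0.2])
f=shot("scene","scene7"); crop(f,215,160,50,50,15,"cs7"); shot("wrist","wrist7")
ee=s["ee_pos"]; y=-.3694; X=np.array([np.cos(y),np.sin(y),0]); off=np.array([215,160])
def P(x,z): return ((proj(f,ee+X*x+[0,0,-.0751-z])-off+.5)*15-.5).round(0)
print("base",P(0,0))
for L in (.045,.05,.055): print(L,"under",P(0,L+.006),"wirec",P(0,L+.003),"tiptop",P(.013,L-.01),"shank@saddle",P(-.013,L))
print("bail", ((proj(f,[.463,-.0045,.092])-off+.5)*15-.5).round(0))
```

```text
t 10.60 ee [0.4264 0.0102 0.201 ] scale yaw -0.3706 tz [-0.e+00  1.e-04 -1.e+00] w 0.0224 F [-0.49  0.37 -2.45]
tool delta mm [-39.5  -0.4   1. ]
base [380. 344.]
0.045 under [395. 588.] wirec [394. 575.] tiptop [420. 556.] shank@saddle [365. 519.]
0.05 under [397. 612.] wirec [396. 598.] tiptop [421. 580.] shank@saddle [366. 542.]
0.055 under [398. 635.] wirec [397. 621.] tiptop [423. 603.] shank@saddle [368. 565.]
bail [478. 641.]
```

View pics/cs7.png

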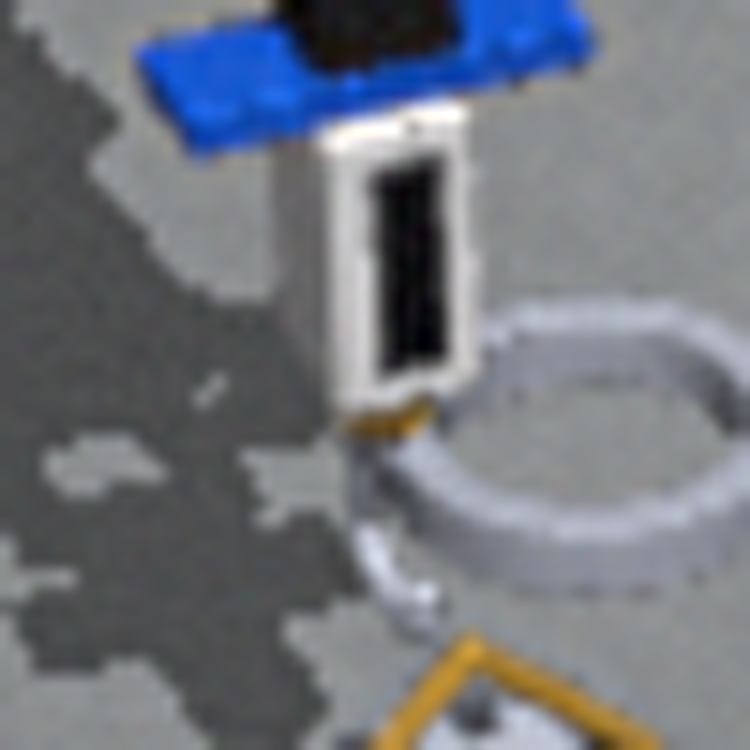

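View pics/wrist7.png

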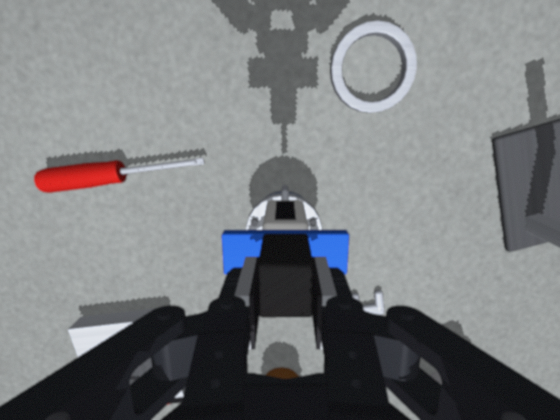

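Emit:
step_arm --moves '[{"delta_pos": [-5, 0, 0], "delta_rot": [0, 0, 0], "jaw": 0}, {"delta_pos": [-5, 0, 0], "delta_rot": [0, 0, 0], "jaw": 0}, {"delta_pos": [-5, 0, 0], "delta_rot": [0, 0, 0], "jaw": 0}, {"delta_pos": [-4, 0, 1], "delta_rot": [0, 0, 0], "jaw": 0}, {"delta_pos": [0, 0, 0], "delta_rot": [0, 0, 0], "jaw": 0}, {"delta_pos": [0, 0, 0], "delta_rot": [0, 0, 0], "jaw": 0}]'

```text
time: 11.3
ee_pos: [0.4437, 0.0034, 0.1996]
tool_rot: [-0.579, -3.087, -0.0]
wrist_force: [-0.3, 0.1, -2.8]
gripper_width: 0.0221
```

Run:
```python
from h import *
s=goal([0.463,-.0045,0.2])
f=shot("scene","scene8"); crop(f,220,165,50,50,15,"cs8")
ee=s["ee_pos"]; y=-.3694; X=np.array([np.cos(y),np.sin(y),0]); off=np.array([220,165])
def P(x,z): return ((proj(f,ee+X*x+[0,0,-.0751-z])-off+.5)*15-.5).round(0)
for L in (.045,.05,.055): print(L,"under",P(0,L+.006),"wirec",P(0,L+.003),"tiptop",P(.013,L-.01),"shank@saddle",P(-.013,L))
print("bail", ((proj(f,[.463,-.0045,.092])-off+.5)*15-.5).round(0))
```

```text
t 11.30 ee [0.4437 0.0034 0.1996] scale yaw -0.3705 tz [-7.e-04  1.e-04 -1.e+00] w 0.0221 F [-0.3   0.12 -2.81]
tool delta mm [-20.9  -0.3  -0.4]
0.045 under [362. 582.] wirec [361. 568.] tiptop [387. 550.] shank@saddle [331. 511.]
0.05 under [363. 605.] wirec [362. 591.] tiptop [389. 574.] shank@saddle [332. 534.]
0.055 under [364. 628.] wirec [363. 614.] tiptop [390. 598.] shank@saddle [333. 557.]
bail [403. 566.]
```

View pics/cs8.png

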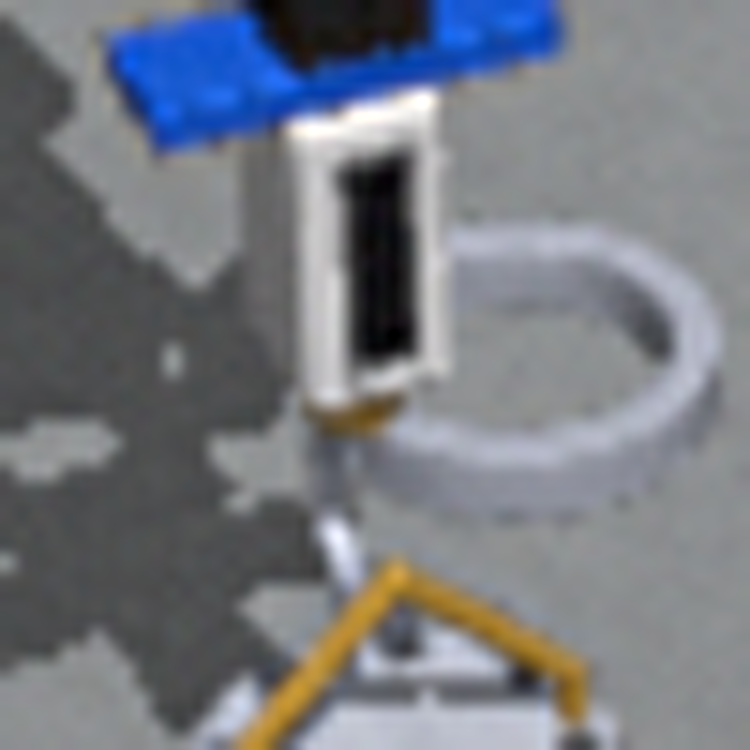

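Emit:
step_arm --moves '[{"delta_pos": [-3, 0, 0], "delta_rot": [0, 0, 0], "jaw": 0}, {"delta_pos": [-3, 0, 0], "delta_rot": [0, 0, 0], "jaw": 0}, {"delta_pos": [-3, 0, 0], "delta_rot": [0, 0, 0], "jaw": 0}, {"delta_pos": [-3, 0, 0], "delta_rot": [0, 0, 0], "jaw": 0}, {"delta_pos": [-3, 0, 0], "delta_rot": [0, 0, 0], "jaw": 0}, {"delta_pos": [-3, 0, 0], "delta_rot": [0, 0, 0], "jaw": 0}, {"delta_pos": [-2, 0, 0], "delta_rot": [0, 0, 0], "jaw": 0}, {"delta_pos": [0, 0, 0], "delta_rot": [0, 0, 0], "jaw": 0}, {"delta_pos": [0, 0, 0], "delta_rot": [0, 0, 0], "jaw": 0}]'

```text
time: 12.25
ee_pos: [0.4624, -0.0038, 0.1998]
tool_rot: [-0.579, -3.088, 0.0]
wrist_force: [0.1, 0.1, -2.0]
gripper_width: 0.0223
```

Run:
```python
from h import *
s=goal([0.463,-.0045,0.2])
f=shot("scene","scene9"); crop(f,220,165,50,50,15,"cs9")
```

```text
t 12.25 ee [ 0.4624 -0.0038  0.1998] scale yaw -0.3704 tz [-2.e-04  0.e+00 -1.e+00] w 0.0223 F [ 0.11  0.11 -2.02]
tool delta mm [-0.8 -0.4 -0.2]
```

View pics/cs9.png

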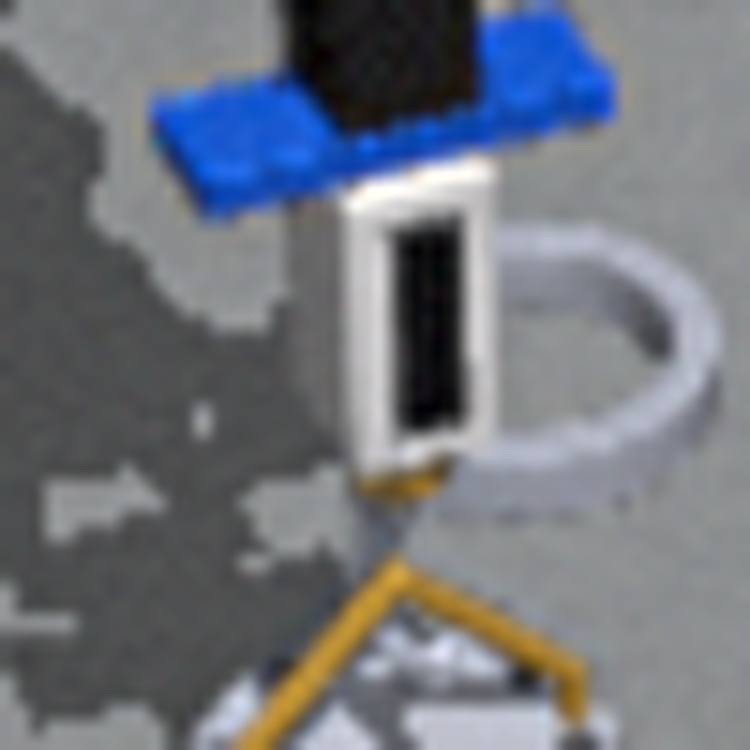

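Emit:
step_arm --moves '[{"delta_pos": [0, 0, -3], "delta_rot": [0, 0, 0], "jaw": 0}, {"delta_pos": [0, 0, -3], "delta_rot": [0, 0, 0], "jaw": 0}, {"delta_pos": [0, 0, -3], "delta_rot": [0, 0, 0], "jaw": 0}, {"delta_pos": [0, 0, -2], "delta_rot": [0, 0, 0], "jaw": 0}, {"delta_pos": [0, 0, -1], "delta_rot": [0, 0, 0], "jaw": 0}, {"delta_pos": [0, 0, -1], "delta_rot": [0, 0, 0], "jaw": 0}, {"delta_pos": [0, 0, -1], "delta_rot": [0, 0, 0], "jaw": 0}, {"delta_pos": [0, 0, -2], "delta_rot": [0, 0, 0], "jaw": 0}, {"delta_pos": [0, 0, -2], "delta_rot": [0, 0, 0], "jaw": 0}, {"delta_pos": [0, 0, -3], "delta_rot": [0, 0, 0], "jaw": 0}, {"delta_pos": [0, 0, -3], "delta_rot": [0, 0, 0], "jaw": 0}, {"delta_pos": [0, 0, -3], "delta_rot": [0, 0, 0], "jaw": 0}, {"delta_pos": [0, 0, -3], "delta_rot": [0, 0, 0], "jaw": 0}, {"delta_pos": [0, 0, 0], "delta_rot": [0, 0, 0], "jaw": 0}, {"delta_pos": [0, 0, 0], "delta_rot": [0, 0, 0], "jaw": 0}]'

```text
time: 13.8
ee_pos: [0.4622, -0.0038, 0.2297]
tool_rot: [-0.578, -3.087, 0.0]
wrist_force: [-0.2, -0.5, -5.4]
gripper_width: 0.0221
```

Run:
```python
from h import *
s=goal(None)
f=shot("scene","scene10"); crop(f,205,150,75,75,10,"cs10");goal(None)
```

```text
t 13.80 ee [ 0.4622 -0.0038  0.2297] scale yaw -0.3704 tz [-4.e-04  1.e-04 -1.e+00] w 0.0221 F [-0.2  -0.52 -5.39]
t 13.85 ee [ 0.4623 -0.0038  0.2296] scale yaw -0.3704 tz [-3.e-04  1.e-04 -1.e+00] w 0.0226 F [ 0.4  -1.2  -5.31]
```

View pics/cs10.png

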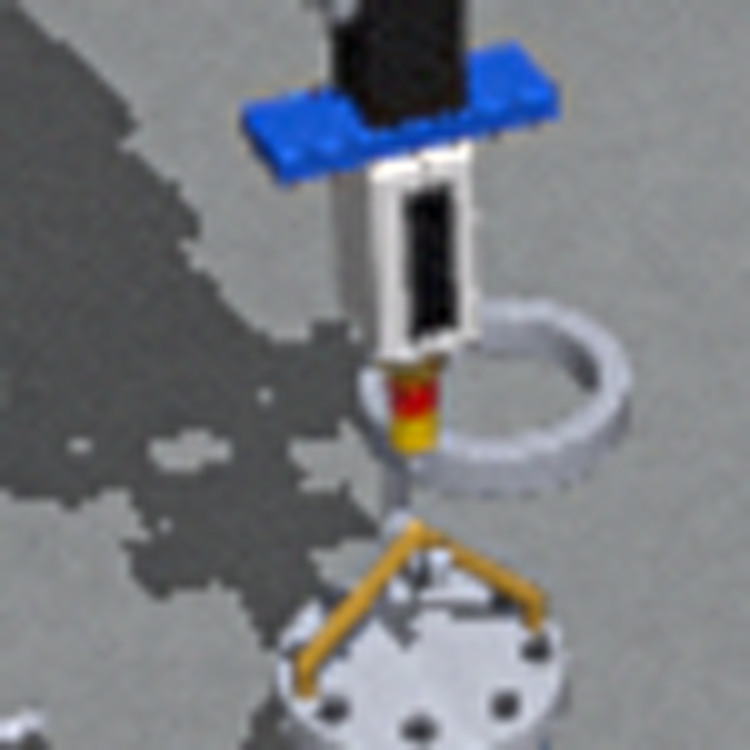

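Emit:
step_arm --moves '[{"delta_pos": [0, 0, -2], "delta_rot": [0, 0, 0], "jaw": 0}, {"delta_pos": [0, 0, -2], "delta_rot": [0, 0, 0], "jaw": 0}, {"delta_pos": [0, 0, -2], "delta_rot": [0, 0, 0], "jaw": 0}, {"delta_pos": [0, 0, -2], "delta_rot": [0, 0, 0], "jaw": 0}, {"delta_pos": [0, 0, -2], "delta_rot": [0, 0, 0], "jaw": 0}, {"delta_pos": [0, 0, 0], "delta_rot": [0, 0, 0], "jaw": 0}]'

```text
time: 14.45
ee_pos: [0.4625, -0.0038, 0.24]
tool_rot: [0.578, 3.088, 0.0]
wrist_force: [0.7, -1.2, -5.9]
gripper_width: 0.0226
```

Emit:
step_arm --moves '[{"delta_pos": [0, 0, -2], "delta_rot": [0, 0, 0], "jaw": 0}, {"delta_pos": [0, 0, -2], "delta_rot": [0, 0, 0], "jaw": 0}, {"delta_pos": [0, 0, -1], "delta_rot": [0, 0, 0], "jaw": 0}, {"delta_pos": [0, 0, 0], "delta_rot": [0, 0, 0], "jaw": 0}]'

```text
time: 14.85
ee_pos: [0.4625, -0.0038, 0.2449]
tool_rot: [0.578, 3.088, 0.0]
wrist_force: [0.0, -0.6, -6.4]
gripper_width: 0.0223
```

Run:
```python
from h import *
s=goal(None)
f=shot("scene","scene11"); crop(f,205,150,75,100,7,"cs11");goal(None)
a=load("scene10")["image"]; b=f["image"]
cv2.imwrite("pics/cmp11.png",cv2.resize(np.hstack([a[190:250,220:280],b[190:250,220:280]]),None,fx=6,fy=6,interpolation=cv2.INTER_CUBIC))
```

```text
t 14.85 ee [ 0.4625 -0.0038  0.2449] scale yaw -0.3704 tz [ 3.e-04  2.e-04 -1.e+00] w 0.0223 F [ 0.03 -0.57 -6.44]
t 14.90 ee [ 0.4625 -0.0038  0.2449] scale yaw -0.3703 tz [ 1.e-04  1.e-04 -1.e+00] w 0.0225 F [ 0.32  0.18 -7.16]
```

View pics/cmp11.png

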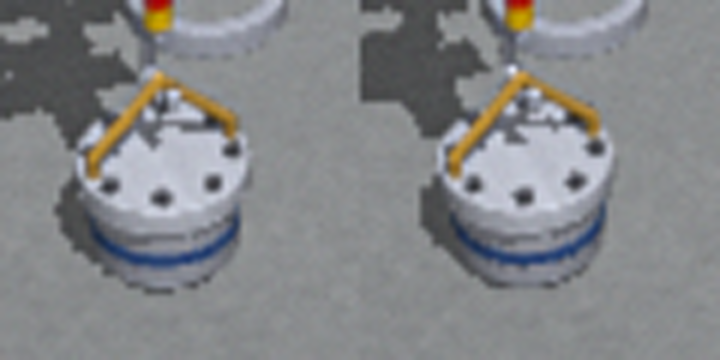

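```bash
cat >> h.py <<'E'
def track(f,box=(215,185,75,75)):
    x,y,w,h=box; c=f["image"][y:y+h,x:x+w]; hsv=cv2.cvtColor(c,cv2.COLOR_BGR2HSV)
    b=cv2.inRange(hsv,(105,90,40),(125,255,255)); g=cv2.inRange(hsv,(12,110,100),(22,255,255))
    o=[]
    for m in (b,g):
        yy,xx=np.nonzero(m); o+= [round(xx.mean()+x,2),round(yy.mean()+y,2),len(xx)]
    return o
E
python3 - <<'E'
from h import *
for n in ("scene1","scene9","scene10","scene11"): print(n,track(load(n)))
f=load("scene9"); print(proj(f,[.463,-.0045,.04]),proj(f,[.463,-.0045,.05]))
a=[load(n)["image"][218:248,232:264] for n in ("scene9","scene10","scene11")]
g=[cv2.cvtColor(i,cv2.COLOR_BGR2GRAY).astype(np.float32) for i in a]
w=cv2.createHanningWindow(g[0].shape[::-1],cv2.CV_32F)
print(cv2.phaseCorrelate(g[0],g[1],w),cv2.phaseCorrelate(g[0],g[2],w))
E
```

```text
scene1 [np.float64(247.06), np.float64(231.49), 49, np.float64(245.5), np.float64(209.0), 66]
scene9 [np.float64(247.51), np.float64(231.37), 49, np.float64(245.32), np.float64(207.81), 75]
scene10 [np.float64(247.16), np.float64(231.51), 49, np.float64(245.66), np.float64(206.4), 73]
scene11 [np.float64(247.88), np.float64(231.08), 48, np.float64(245.48), np.float64(205.94), 77]
[247.20900774 218.31058978] [247.06107429 215.30729605]
((0.19001373224410578, -0.12453057901614706), 0.9797209108869235) ((0.8731517381670137, -0.5171733235176887), 0.6712080411612987)
```

Emit:
step_arm --moves '[{"delta_pos": [0, 0, -1], "delta_rot": [0, 0, 0], "jaw": 0}, {"delta_pos": [0, 0, -1], "delta_rot": [0, 0, 0], "jaw": 0}, {"delta_pos": [0, 0, -1], "delta_rot": [0, 0, 0], "jaw": 0}, {"delta_pos": [0, 0, -1], "delta_rot": [0, 0, 0], "jaw": 0}, {"delta_pos": [0, 0, -1], "delta_rot": [0, 0, 0], "jaw": 0}, {"delta_pos": [0, 0, -1], "delta_rot": [0, 0, 0], "jaw": 0}, {"delta_pos": [0, 0, -1], "delta_rot": [0, 0, 0], "jaw": 0}, {"delta_pos": [0, 0, -1], "delta_rot": [0, 0, 0], "jaw": 0}, {"delta_pos": [0, 0, -1], "delta_rot": [0, 0, 0], "jaw": 0}, {"delta_pos": [0, 0, -1], "delta_rot": [0, 0, 0], "jaw": 0}, {"delta_pos": [0, 0, -1], "delta_rot": [0, 0, 0], "jaw": 0}, {"delta_pos": [0, 0, 0], "delta_rot": [0, 0, 0], "jaw": 0}, {"delta_pos": [0, 0, 0], "delta_rot": [0, 0, 0], "jaw": 0}, {"delta_pos": [0, 0, 0], "delta_rot": [0, 0, 0], "jaw": 0}]'

```text
time: 16.3
ee_pos: [0.4624, -0.0038, 0.2558]
tool_rot: [-0.578, -3.088, 0.0]
wrist_force: [0.6, -0.2, -7.4]
gripper_width: 0.0224
```

Run:
```python
from h import *
s=goal(None)
f=shot("scene","scene12"); goal(None); print(track(f))
a=load("scene10")["image"]; b=f["image"]
cv2.imwrite("pics/cmp12.png",cv2.resize(np.hstack([a[180:250,220:280],b[180:250,220:280]]),None,fx=6,fy=6,interpolation=cv2.INTER_CUBIC))
```

```text
t 16.30 ee [ 0.4624 -0.0038  0.2558] scale yaw -0.3704 tz [-1.e-04  0.e+00 -1.e+00] w 0.0224 F [ 0.57 -0.19 -7.41]
t 16.35 ee [ 0.4623 -0.0038  0.2557] scale yaw -0.3704 tz [-3.e-04 -0.e+00 -1.e+00] w 0.0222 F [-0.21 -0.22 -7.8 ]
[np.float64(247.13), np.float64(227.96), 52, np.float64(245.43), np.float64(203.53), 75]
```

View pics/cmp12.png

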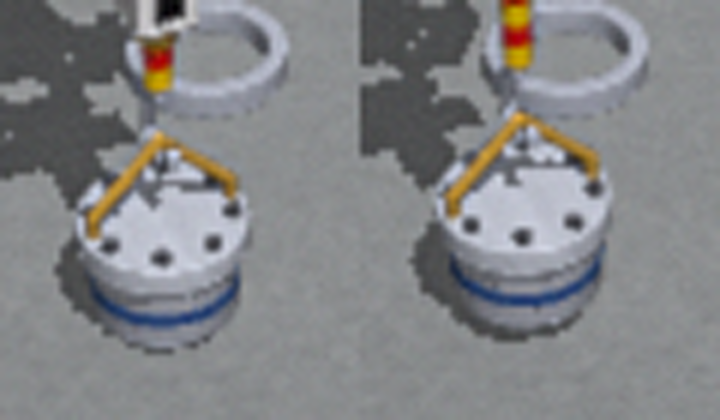

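Emit:
step_arm --moves '[{"delta_pos": [0, 0, 0], "delta_rot": [0, 0, 0], "jaw": 0}, {"delta_pos": [0, 0, 0], "delta_rot": [0, 0, 0], "jaw": 0}, {"delta_pos": [0, 0, 0], "delta_rot": [0, 0, 0], "jaw": 0}, {"delta_pos": [0, 0, 0], "delta_rot": [0, 0, 0], "jaw": 0}, {"delta_pos": [0, 0, 0], "delta_rot": [0, 0, 0], "jaw": 0}, {"delta_pos": [0, 0, 0], "delta_rot": [0, 0, 0], "jaw": 0}, {"delta_pos": [0, 0, 0], "delta_rot": [0, 0, 0], "jaw": 0}, {"delta_pos": [0, 0, 0], "delta_rot": [0, 0, 0], "jaw": 0}, {"delta_pos": [0, 0, 0], "delta_rot": [0, 0, 0], "jaw": 0}, {"delta_pos": [0, 0, 0], "delta_rot": [0, 0, 0], "jaw": 0}]'

```text
time: 17.35
ee_pos: [0.4624, -0.0038, 0.2558]
tool_rot: [-0.579, -3.088, -0.0]
wrist_force: [-0.3, 0.8, -6.8]
gripper_width: 0.0226
```

Emit:
step_arm --moves '[{"delta_pos": [0, 0, 0], "delta_rot": [0, 0, 0], "jaw": 0}, {"delta_pos": [0, 0, 0], "delta_rot": [0, 0, 0], "jaw": 0}, {"delta_pos": [0, 0, 0], "delta_rot": [0, 0, 0], "jaw": 0}, {"delta_pos": [0, 0, 0], "delta_rot": [0, 0, 0], "jaw": 0}, {"delta_pos": [0, 0, 0], "delta_rot": [0, 0, 0], "jaw": 0}, {"delta_pos": [0, 0, 0], "delta_rot": [0, 0, 0], "jaw": 0}, {"delta_pos": [0, 0, 0], "delta_rot": [0, 0, 0], "jaw": 0}, {"delta_pos": [0, 0, 0], "delta_rot": [0, 0, 0], "jaw": 0}, {"delta_pos": [0, 0, 0], "delta_rot": [0, 0, 0], "jaw": 0}, {"delta_pos": [0, 0, 0], "delta_rot": [0, 0, 0], "jaw": 0}]'

```text
time: 18.35
ee_pos: [0.4624, -0.0038, 0.2558]
tool_rot: [-0.578, -3.088, -0.0]
wrist_force: [-0.9, 0.3, -6.9]
gripper_width: 0.0225
```

Run:
```python
from h import *
for i in range(3):
    f=grab_frame("scene"); print(track(f))
goal([0.5573,-.2388,.2877])
```

```text
[np.float64(247.39), np.float64(227.94), 49, np.float64(245.59), np.float64(204.01), 74]
[np.float64(247.39), np.float64(227.94), 49, np.float64(245.62), np.float64(204.01), 73]
[np.float64(247.39), np.float64(227.94), 49, np.float64(245.47), np.float64(203.95), 75]
t 18.50 ee [ 0.4624 -0.0038  0.2558] scale yaw -0.3704 tz [-0.  0. -1.] w 0.0222 F [ 0.03 -1.12 -7.63]
tool delta mm [-173.5 -184.7  -31.9]
```

Emit:
step_arm --moves '[{"delta_pos": [0, 0, -1], "delta_rot": [0, 0, 0], "jaw": 0}, {"delta_pos": [0, 0, -2], "delta_rot": [0, 0, 0], "jaw": 0}, {"delta_pos": [0, 0, -3], "delta_rot": [0, 0, 0], "jaw": 0}, {"delta_pos": [0, 0, -3], "delta_rot": [0, 0, 0], "jaw": 0}, {"delta_pos": [0, 0, -3], "delta_rot": [0, 0, 0], "jaw": 0}, {"delta_pos": [0, 0, -3], "delta_rot": [0, 0, 0], "jaw": 0}, {"delta_pos": [0, 0, -3], "delta_rot": [0, 0, 0], "jaw": 0}, {"delta_pos": [-1, -1, -3], "delta_rot": [0, 0, 0], "jaw": 0}, {"delta_pos": [-2, -2, -3], "delta_rot": [0, 0, 0], "jaw": 0}, {"delta_pos": [-3, -3, -2], "delta_rot": [0, 0, 0], "jaw": 0}, {"delta_pos": [-4, -4, -1], "delta_rot": [0, 0, 0], "jaw": 0}, {"delta_pos": [-5, -5, -1], "delta_rot": [0, 0, 0], "jaw": 0}, {"delta_pos": [-6, -6.5, 0], "delta_rot": [0, 0, 0], "jaw": 0}, {"delta_pos": [-7, -7.5, 0], "delta_rot": [0, 0, 0], "jaw": 0}, {"delta_pos": [-7, -7.5, 0], "delta_rot": [0, 0, 0], "jaw": 0}, {"delta_pos": [-7, -7.5, 0], "delta_rot": [0, 0, 0], "jaw": 0}, {"delta_pos": [-7, -7.5, 0], "delta_rot": [0, 0, 0], "jaw": 0}, {"delta_pos": [-7, -7.5, 0], "delta_rot": [0, 0, 0], "jaw": 0}, {"delta_pos": [-7, -7.5, 0], "delta_rot": [0, 0, 0], "jaw": 0}, {"delta_pos": [-7, -7.5, 0], "delta_rot": [0, 0, 0], "jaw": 0}]'

```text
time: 20.5
ee_pos: [0.5012, -0.099, 0.2838]
tool_rot: [-0.579, -3.088, -0.0]
wrist_force: [-0.3, 0.4, -7.8]
gripper_width: 0.0221
```

Emit:
step_arm --moves '[{"delta_pos": [-7, -7.5, 0], "delta_rot": [0, 0, 0], "jaw": 0}, {"delta_pos": [-7, -7.5, 0], "delta_rot": [0, 0, 0], "jaw": 0}, {"delta_pos": [-7, -7.5, 0], "delta_rot": [0, 0, 0], "jaw": 0}, {"delta_pos": [-7, -7.5, 0], "delta_rot": [0, 0, 0], "jaw": 0}, {"delta_pos": [-7, -7.5, 0], "delta_rot": [0, 0, 0], "jaw": 0}, {"delta_pos": [-7, -7.5, 0], "delta_rot": [0, 0, 0], "jaw": 0}, {"delta_pos": [-7, -7.5, 0], "delta_rot": [0, 0, 0], "jaw": 0}, {"delta_pos": [-7, -7.5, 0], "delta_rot": [0, 0, 0], "jaw": 0}, {"delta_pos": [-7, -7.5, 0], "delta_rot": [0, 0, 0], "jaw": 0}, {"delta_pos": [-6, -6.5, 0], "delta_rot": [0, 0, 0], "jaw": 0}, {"delta_pos": [-5, -5, 0], "delta_rot": [0, 0, 0], "jaw": 0}, {"delta_pos": [-4, -4, 0], "delta_rot": [0, 0, 0], "jaw": 0}, {"delta_pos": [-3, -3, 0], "delta_rot": [0, 0, 0], "jaw": 0}, {"delta_pos": [-2, -2, 0], "delta_rot": [0, 0, 0], "jaw": 0}, {"delta_pos": [-1, -1, 0], "delta_rot": [0, 0, 0], "jaw": 0}, {"delta_pos": [0, 0, 0], "delta_rot": [0, 0, 0], "jaw": 0}, {"delta_pos": [0, 0, 0], "delta_rot": [0, 0, 0], "jaw": 0}, {"delta_pos": [0, 0, 0], "delta_rot": [0, 0, 0], "jaw": 0}, {"delta_pos": [0, 0, 0], "delta_rot": [0, 0, 0], "jaw": 0}, {"delta_pos": [0, 0, 0], "delta_rot": [0, 0, 0], "jaw": 0}]'

```text
time: 22.5
ee_pos: [0.5469, -0.2114, 0.2839]
tool_rot: [0.578, 3.088, -0.0]
wrist_force: [0.3, 0.5, -8.1]
gripper_width: 0.0226
```

Run:
```python
from h import *
s=goal([.5573,-.2388,.284])
f=shot("scene","scene13"); crop(f,140,210,130,130,6,"cs13"); shot("top","top13"); shot("wrist","wrist13")
```

```text
t 22.50 ee [ 0.5469 -0.2114  0.2839] scale yaw -0.3703 tz [ 1.e-04 -0.e+00 -1.e+00] w 0.0226 F [ 0.33  0.48 -8.06]
tool delta mm [-19.6 -21.8  -0.1]
```

View pics/cs13.png

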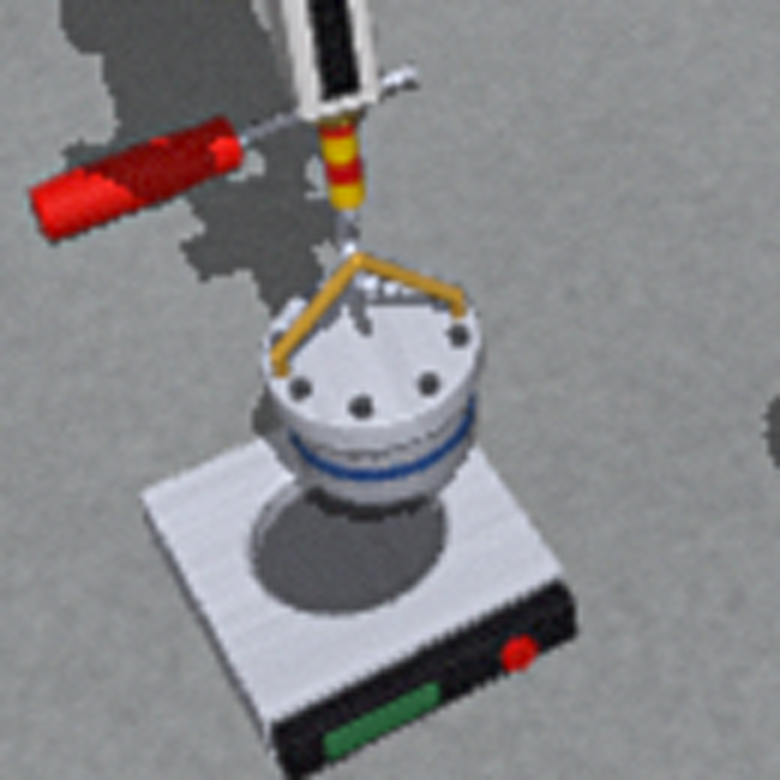

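View pics/top13.png

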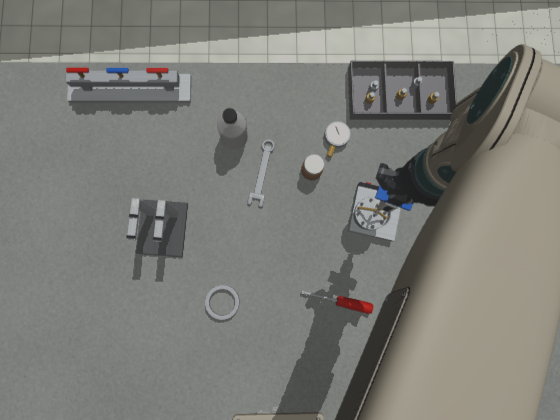

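View pics/wrist13.png

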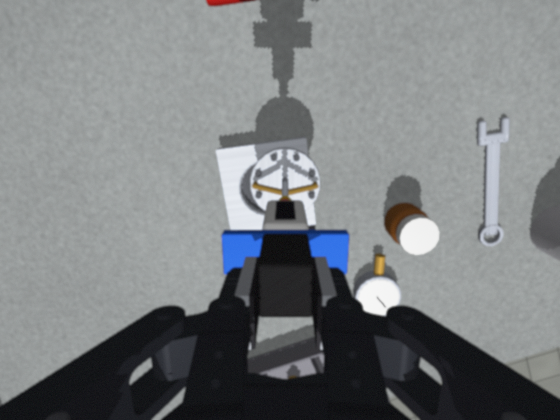

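Emit:
step_arm --moves '[{"delta_pos": [-1, -1, 0], "delta_rot": [0, 0, 0], "jaw": 0}, {"delta_pos": [-2, -2, 0], "delta_rot": [0, 0, 0], "jaw": 0}, {"delta_pos": [-3, -3.5, 0], "delta_rot": [0, 0, 0], "jaw": 0}, {"delta_pos": [-4, -4.5, 0], "delta_rot": [0, 0, 0], "jaw": 0}, {"delta_pos": [-4, -4.5, 0], "delta_rot": [0, 0, 0], "jaw": 0}, {"delta_pos": [-3, -3.5, 0], "delta_rot": [0, 0, 0], "jaw": 0}, {"delta_pos": [-2, -2, 0], "delta_rot": [0, 0, 0], "jaw": 0}, {"delta_pos": [-1, -1, 0], "delta_rot": [0, 0, 0], "jaw": 0}, {"delta_pos": [0, 0, 0], "delta_rot": [0, 0, 0], "jaw": 0}, {"delta_pos": [0, 0, 0], "delta_rot": [0, 0, 0], "jaw": 0}, {"delta_pos": [0, 0, 0], "delta_rot": [0, 0, 0], "jaw": 0}, {"delta_pos": [0, 0, 0], "delta_rot": [0, 0, 0], "jaw": 0}, {"delta_pos": [0, 0, 0], "delta_rot": [0, 0, 0], "jaw": 0}, {"delta_pos": [0, 0, 0], "delta_rot": [0, 0, 0], "jaw": 0}]'

```text
time: 24.05
ee_pos: [0.5576, -0.2392, 0.2839]
tool_rot: [0.578, 3.088, -0.0]
wrist_force: [-0.1, 0.0, -8.3]
gripper_width: 0.0222
```

Run:
```python
from h import *
s=goal([.5573,-.2388,.284])
f=shot("scene","scene14"); crop(f,140,220,110,110,7,"cs14"); f=shot("top","top14"); crop(f,335,170,80,60,10,"ct14"); f=shot("wrist","wrist14"); crop(f,200,110,170,130,4,"cw14")
```

```text
t 24.05 ee [ 0.5576 -0.2392  0.2839] scale yaw -0.3703 tz [ 1.e-04 -1.e-04 -1.e+00] w 0.0222 F [-0.14  0.04 -8.26]
tool delta mm [ 0.5  0.2 -0.1]
```

View pics/cs14.png

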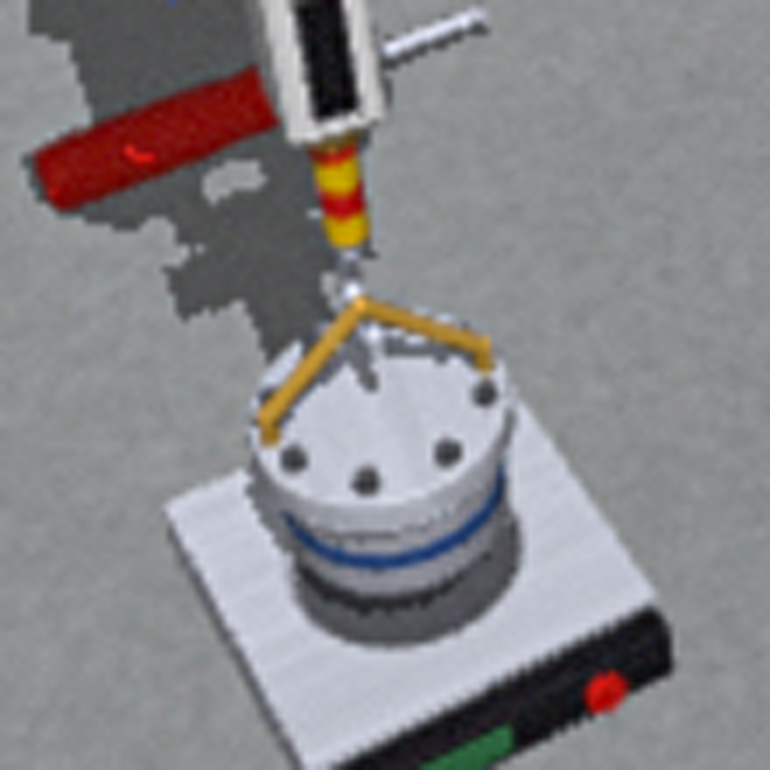

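View pics/ct14.png

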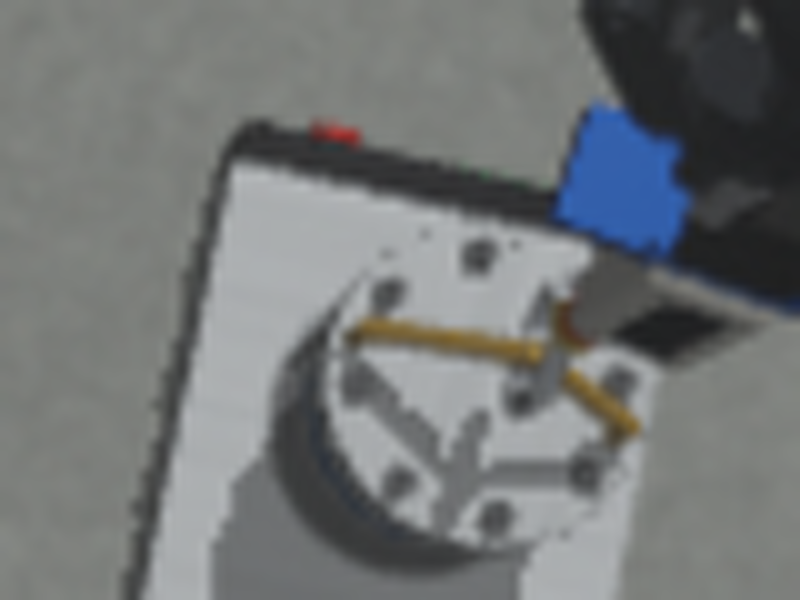

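View pics/cw14.png

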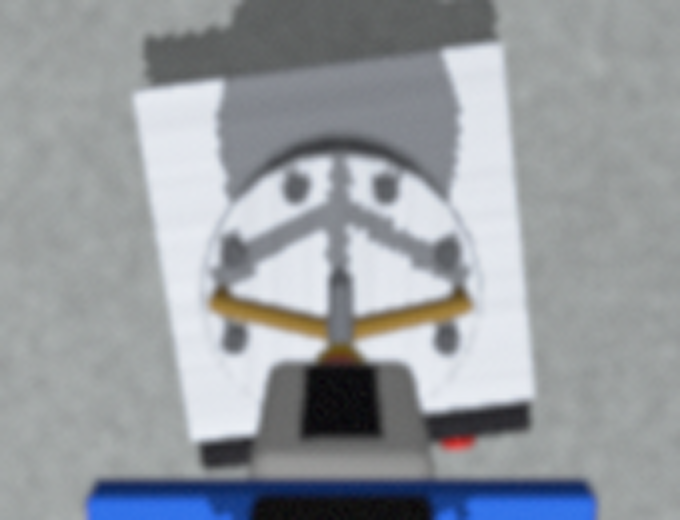

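Run:
```python
from h import *
w=load("wrist14");t=load("top14");s=load("scene14");s1=load("scene1")
def c(U,V,x0,y0,k): return (x0+(U+.5)/k-.5,y0+(V+.5)/k-.5)
pw=c(340.5,293,200,110,4); pt=c(488,383,335,170,10); 
for z in (.087,.092,.097): print(z,"wrist",onz(w,pw,z).round(4),"top",onz(t,pt,z).round(4))
# scene bolts (cs14): front bolt (366,481), (293,458),(448,452),(485,392); 
print("tri flange",tri([(w,pw),(t,pt)]))
bt=c(545,352,335,170,10); bs=c(360,302,140,220,7); print("bail tri",tri([(t,bt),(s,bs)]))
# well rim in scene (cs_heat k7 origin 155,260): extremes
for p in [(186,285),(418,262),(322,172),(285,368)]: print("well scene",onz(s1,c(*p,155,260,7),.025).round(4))
# well in wrist14 heater top corners
for p in [(133,92),(503,40),(535,402),(190,440)]: print("heater wrist",onz(w,c(*p,200,110,4),.025).round(4))
t1=load("top1")
for p in [(232,160),(675,262)]: print("heater top far corners",onz(t1,c(*p,335,170,10),.025).round(4))
```

```text
0.087 wrist [ 0.5567 -0.2383  0.087 ] top [ 0.5588 -0.2405  0.087 ]
0.092 wrist [ 0.5558 -0.2379  0.092 ] top [ 0.558  -0.2391  0.092 ]
0.097 wrist [ 0.5548 -0.2375  0.097 ] top [ 0.5572 -0.2377  0.097 ]
tri flange (array([ 0.55627084, -0.23785785,  0.0955412 ]), [np.float64(0.0011757132846000812), np.float64(0.0011757132846000721)])
bail tri (array([ 0.55829166, -0.24090467,  0.13165449]), [np.float64(0.00010218960098851772), np.float64(0.00010218960098849621)])
well scene [ 0.5389 -0.2687  0.025 ]
well scene [ 0.5825 -0.216   0.025 ]
well scene [ 0.5344 -0.2139  0.025 ]
well scene [ 0.5837 -0.267   0.025 ]
heater wrist [ 0.4895 -0.2785  0.025 ]
heater wrist [ 0.5153 -0.1708  0.025 ]
heater wrist [ 0.6239 -0.1982  0.025 ]
heater wrist [ 0.5958 -0.3053  0.025 ]
heater top far corners [ 0.6236 -0.1981  0.025 ]
heater top far corners [ 0.5978 -0.3045  0.025 ]
```

Emit:
step_arm --moves '[{"delta_pos": [0, 0, 1], "delta_rot": [0, 0, 0], "jaw": 0}, {"delta_pos": [0, 0, 2], "delta_rot": [0, 0, 0], "jaw": 0}, {"delta_pos": [0, 0, 2], "delta_rot": [0, 0, 0], "jaw": 0}, {"delta_pos": [0, 0, 2], "delta_rot": [0, 0, 0], "jaw": 0}, {"delta_pos": [0, 0, 2], "delta_rot": [0, 0, 0], "jaw": 0}, {"delta_pos": [0, 0, 1], "delta_rot": [0, 0, 0], "jaw": 0}, {"delta_pos": [0, 0, 1], "delta_rot": [0, 0, 0], "jaw": 0}, {"delta_pos": [0, 0, 1], "delta_rot": [0, 0, 0], "jaw": 0}, {"delta_pos": [0, 0, 1], "delta_rot": [0, 0, 0], "jaw": 0}, {"delta_pos": [0, 0, 1], "delta_rot": [0, 0, 0], "jaw": 0}, {"delta_pos": [0, 0, 1], "delta_rot": [0, 0, 0], "jaw": 0}, {"delta_pos": [0, 0, 1], "delta_rot": [0, 0, 0], "jaw": 0}, {"delta_pos": [0, 0, 1], "delta_rot": [0, 0, 0], "jaw": 0}, {"delta_pos": [0, 0, 1], "delta_rot": [0, 0, 0], "jaw": 0}, {"delta_pos": [0, 0, 1], "delta_rot": [0, 0, 0], "jaw": 0}, {"delta_pos": [0, 0, 1], "delta_rot": [0, 0, 0], "jaw": 0}, {"delta_pos": [0, 0, 0], "delta_rot": [0, 0, 0], "jaw": 0}, {"delta_pos": [0, 0, 0], "delta_rot": [0, 0, 0], "jaw": 0}]'

```text
time: 26.0
ee_pos: [0.5576, -0.2392, 0.2637]
tool_rot: [-0.578, -3.088, -0.0]
wrist_force: [-0.0, -0.1, -7.2]
gripper_width: 0.0224
```

Run:
```python
from h import *
s=goal([.5573,-.2388,.284])
f=shot("scene","scene15"); print(track(f,(170,285,50,40))[:3],track(load("scene14"),(170,285,50,40))[:3]);  crop(f,140,220,110,110,7,"cs15"); f=shot("wrist","wrist15"); crop(f,200,110,170,130,4,"cw15"); goal(None)
f=load("scene14"); print(proj(f,[.557,-.239,.06])-proj(f,[.557,-.239,.04]))
```

```text
t 26.00 ee [ 0.5576 -0.2392  0.2637] scale yaw -0.3704 tz [-1.e-04  1.e-04 -1.e+00] w 0.0224 F [-0.02 -0.14 -7.2 ]
tool delta mm [  0.4   0.3 -20.3]
[np.float64(198.81), np.float64(303.09), 68] [np.float64(197.3), np.float64(296.9), 70]
t 26.10 ee [ 0.5577 -0.2393  0.2639] scale yaw -0.3704 tz [ 1.e-04 -1.e-04 -1.e+00] w 0.0222 F [-0.72 -1.27 -7.4 ]
[-1.16750381 -6.23883442]h.py:35: RuntimeWarning: Mean of empty slice.
  yy,xx=np.nonzero(m); o+= [round(xx.mean()+x,2),round(yy.mean()+y,2),len(xx)]
  ret = ret.dtype.type(ret / rcount)
```

View pics/cs15.png

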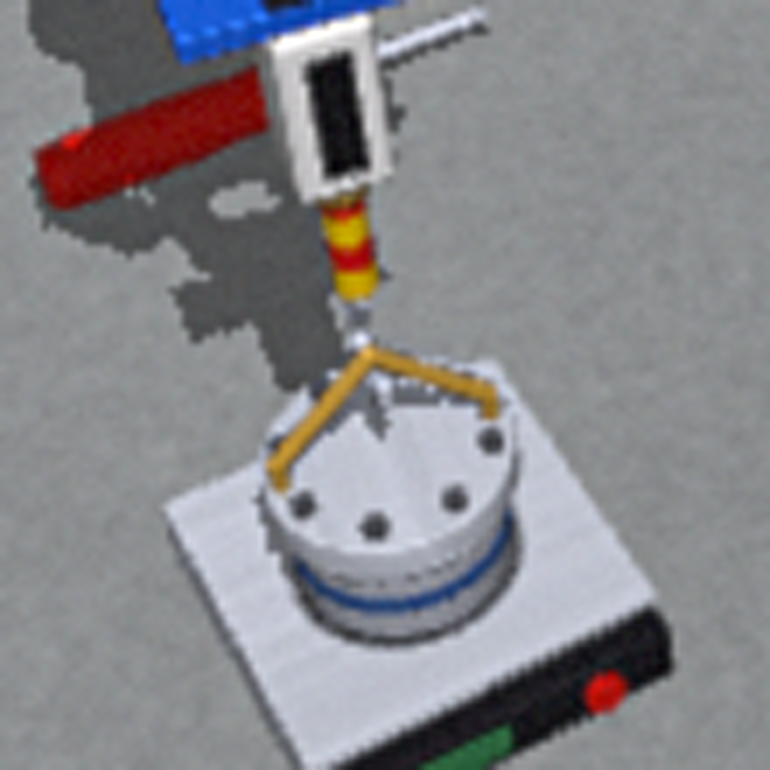

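View pics/cw15.png

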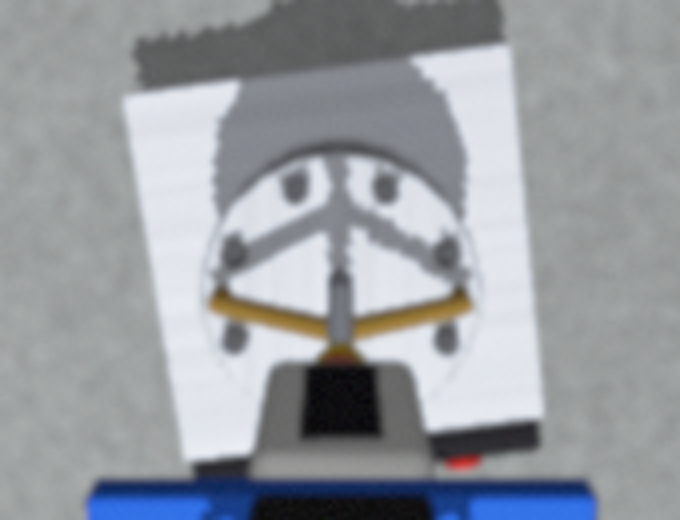

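Emit:
step_arm --moves '[{"delta_pos": [0, 0, 1], "delta_rot": [0, 0, 0], "jaw": 0}, {"delta_pos": [0, 0, 1], "delta_rot": [0, 0, 0], "jaw": 0}, {"delta_pos": [0, 0, 1], "delta_rot": [0, 0, 0], "jaw": 0}, {"delta_pos": [0, 0, 1], "delta_rot": [0, 0, 0], "jaw": 0}, {"delta_pos": [0, 0, 1], "delta_rot": [0, 0, 0], "jaw": 0}, {"delta_pos": [0, 0, 1], "delta_rot": [0, 0, 0], "jaw": 0}, {"delta_pos": [0, 0, 1], "delta_rot": [0, 0, 0], "jaw": 0}, {"delta_pos": [0, 0, 1], "delta_rot": [0, 0, 0], "jaw": 0}, {"delta_pos": [0, 0, 2], "delta_rot": [0, 0, 0], "jaw": 0}, {"delta_pos": [0, 0, 2], "delta_rot": [0, 0, 0], "jaw": 0}, {"delta_pos": [0, 0, 2], "delta_rot": [0, 0, 0], "jaw": 0}, {"delta_pos": [0, 0, 2], "delta_rot": [0, 0, 0], "jaw": 0}, {"delta_pos": [0, 0, 2], "delta_rot": [0, 0, 0], "jaw": 0}, {"delta_pos": [0, 0, 2], "delta_rot": [0, 0, 0], "jaw": 0}, {"delta_pos": [0, 0, 2], "delta_rot": [0, 0, 0], "jaw": 0}, {"delta_pos": [0, 0, 2], "delta_rot": [0, 0, 0], "jaw": 0}, {"delta_pos": [0, 0, 0], "delta_rot": [0, 0, 0], "jaw": 0}, {"delta_pos": [0, 0, 0], "delta_rot": [0, 0, 0], "jaw": 0}]'

```text
time: 27.9
ee_pos: [0.5577, -0.2393, 0.2399]
tool_rot: [0.578, 3.088, -0.0]
wrist_force: [0.6, 0.2, -4.6]
gripper_width: 0.0226
```

```bash
python3 - <<'E' 2>/dev/null
from h import *
s=goal([.5573,-.2388,.284])
f=shot("scene","scene16"); print(track(f,(170,285,50,40))[:3]);  crop(f,140,220,110,110,7,"cs16"); goal(None)
E
```

```text
t 27.90 ee [ 0.5577 -0.2393  0.2399] scale yaw -0.3704 tz [ 2.e-04 -1.e-04 -1.e+00] w 0.0226 F [ 0.58  0.15 -4.6 ]
tool delta mm [  0.6   0.3 -44.1]
[np.float64(198.57), np.float64(305.34), 67]
t 27.95 ee [ 0.5578 -0.2393  0.24  ] scale yaw -0.3704 tz [ 3.e-04 -1.e-04 -1.e+00] w 0.0222 F [-0.55  0.63 -4.47]
```

View pics/cs16.png

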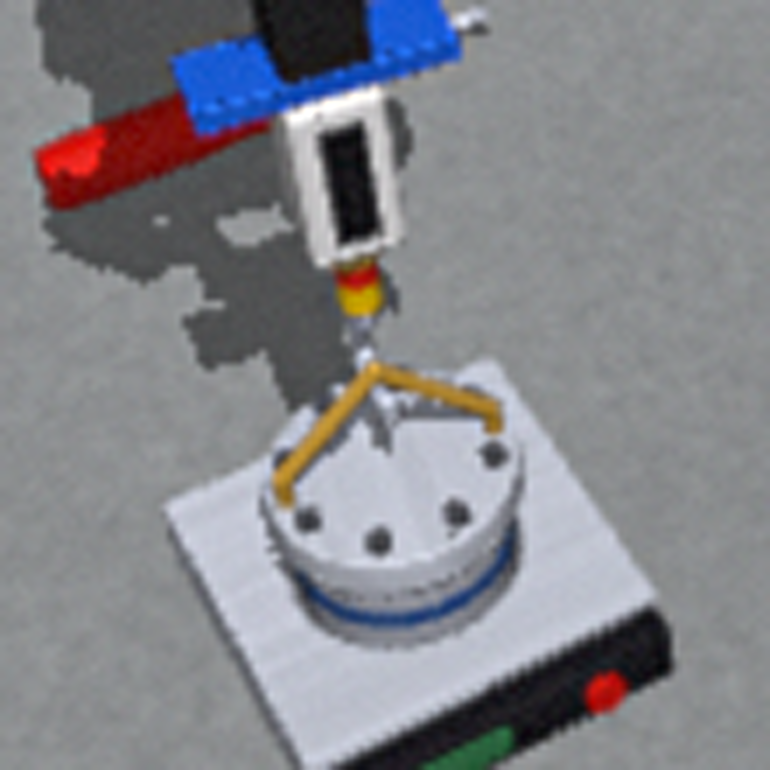

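Emit:
step_arm --moves '[{"delta_pos": [0, 0, 2], "delta_rot": [0, 0, 0], "jaw": 0}, {"delta_pos": [0, 0, 2], "delta_rot": [0, 0, 0], "jaw": 0}, {"delta_pos": [0, 0, 2], "delta_rot": [0, 0, 0], "jaw": 0}, {"delta_pos": [0, 0, 2], "delta_rot": [0, 0, 0], "jaw": 0}, {"delta_pos": [0, 0, 2], "delta_rot": [0, 0, 0], "jaw": 0}, {"delta_pos": [0, 0, 2], "delta_rot": [0, 0, 0], "jaw": 0}, {"delta_pos": [0, 0, 2], "delta_rot": [0, 0, 0], "jaw": 0}, {"delta_pos": [0, 0, 2], "delta_rot": [0, 0, 0], "jaw": 0}, {"delta_pos": [0, 0, 2], "delta_rot": [0, 0, 0], "jaw": 0}, {"delta_pos": [0, 0, 2], "delta_rot": [0, 0, 0], "jaw": 0}, {"delta_pos": [0, 0, 2], "delta_rot": [0, 0, 0], "jaw": 0}, {"delta_pos": [0, 0, 2], "delta_rot": [0, 0, 0], "jaw": 0}, {"delta_pos": [0, 0, 2], "delta_rot": [0, 0, 0], "jaw": 0}, {"delta_pos": [0, 0, 0], "delta_rot": [0, 0, 0], "jaw": 0}, {"delta_pos": [0, 0, 0], "delta_rot": [0, 0, 0], "jaw": 0}]'

```text
time: 29.45
ee_pos: [0.5576, -0.2393, 0.2138]
tool_rot: [-0.579, -3.088, -0.0]
wrist_force: [0.6, 0.0, -1.3]
gripper_width: 0.0224
```

```bash
python3 - <<'E' 2>/dev/null
from h import *
s=goal([.5573,-.2388,.213])
f=shot("scene","scene17"); print(track(f,(170,285,50,40))[:3]);  crop(f,170,250,50,50,14,"cs17"); f=shot("wrist","wrist17"); crop(f,200,110,170,130,4,"cw17"); goal(None)
f=shot("top","top17"); crop(f,335,170,80,60,10,"ct17")
E
```

```text
t 29.45 ee [ 0.5576 -0.2393  0.2138] scale yaw -0.3704 tz [-0.  0. -1.] w 0.0224 F [ 0.65  0.01 -1.35]
tool delta mm [0.5 0.3 0.8]
[np.float64(198.57), np.float64(305.34), 67]
t 29.55 ee [ 0.5577 -0.2393  0.2139] scale yaw -0.3704 tz [ 2.e-04 -1.e-04 -1.e+00] w 0.0226 F [-0.52 -0.04 -2.04]
```

View pics/cs17.png

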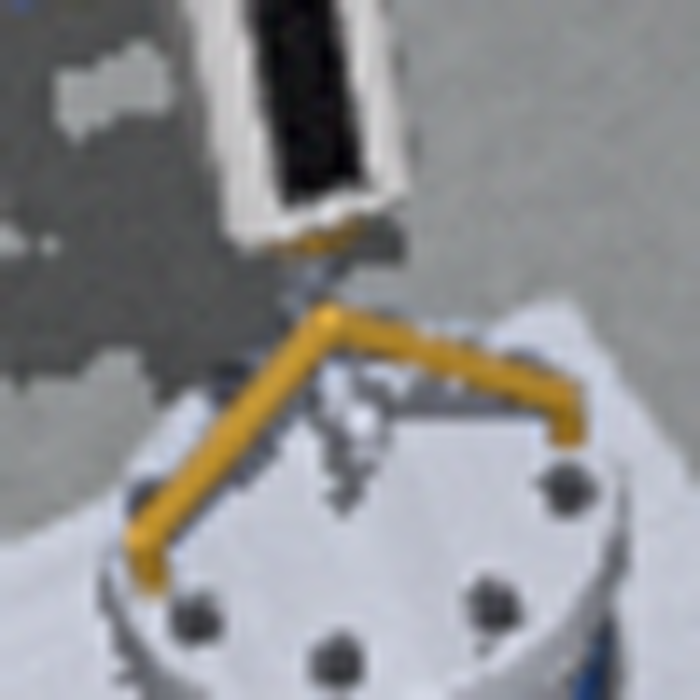

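View pics/ct17.png

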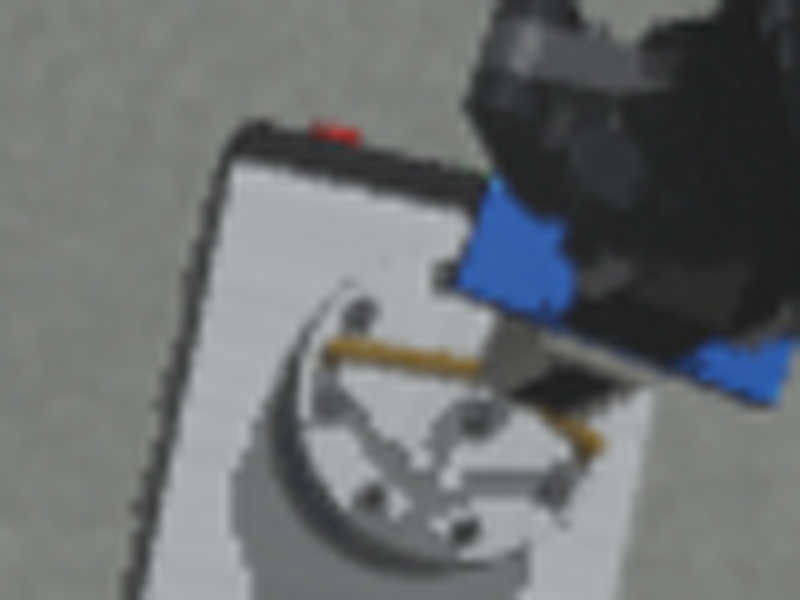

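Emit:
step_arm --moves '[{"delta_pos": [1, 0, 0.5], "delta_rot": [0, 0, 0], "jaw": 0}, {"delta_pos": [2, 0, 0], "delta_rot": [0, 0, 0], "jaw": 0}, {"delta_pos": [2, 0, 0], "delta_rot": [0, 0, 0], "jaw": 0}, {"delta_pos": [2, 0, 0], "delta_rot": [0, 0, 0], "jaw": 0}, {"delta_pos": [2, 0, 0], "delta_rot": [0, 0, 0], "jaw": 0}, {"delta_pos": [2, 0, 0], "delta_rot": [0, 0, 0], "jaw": 0}, {"delta_pos": [2, 0, 0], "delta_rot": [0, 0, 0], "jaw": 0}]'

```text
time: 30.3
ee_pos: [0.5456, -0.2346, 0.2134]
tool_rot: [0.578, 3.087, -0.0]
wrist_force: [-0.3, -0.6, -1.7]
gripper_width: 0.0227
```

```bash
python3 - <<'E' 2>/dev/null
from h import *
s=goal([.5573,-.2388,.213])
f=shot("scene","scene18"); print(track(f,(170,285,50,40))[:3]);  crop(f,170,250,50,50,14,"cs18")
E
```

```text
t 30.30 ee [ 0.5456 -0.2346  0.2134] scale yaw -0.3704 tz [ 7.e-04 -2.e-04 -1.e+00] w 0.0227 F [-0.32 -0.6  -1.69]
tool delta mm [-12.4   0.3   0.4]
[np.float64(198.36), np.float64(305.48), 66]
```

View pics/cs18.png

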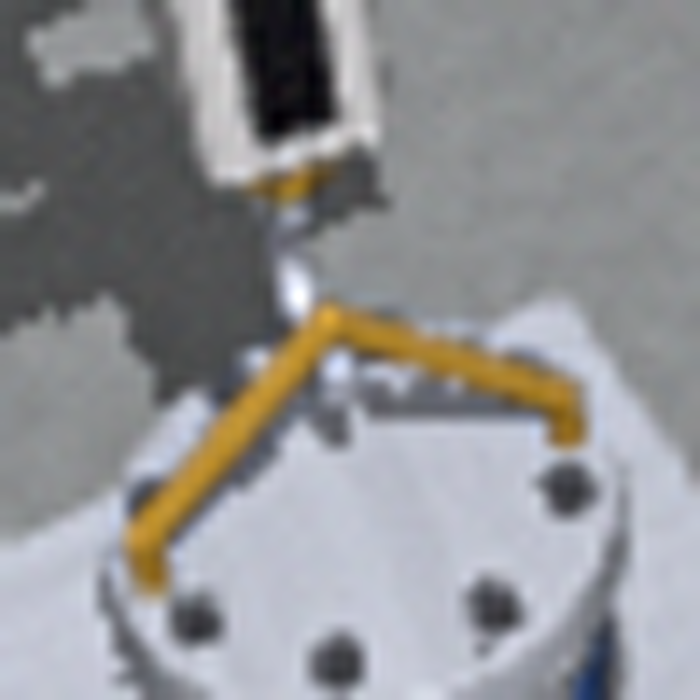

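Emit:
step_arm --moves '[{"delta_pos": [3, 0, 0], "delta_rot": [0, 0, 0], "jaw": 0}, {"delta_pos": [3, 0, 0], "delta_rot": [0, 0, 0], "jaw": 0}, {"delta_pos": [4, 0, 0], "delta_rot": [0, 0, 0], "jaw": 0}, {"delta_pos": [6, 0, 0], "delta_rot": [0, 0, 0], "jaw": 0}, {"delta_pos": [8, 0, 0], "delta_rot": [0, 0, 0], "jaw": 0}, {"delta_pos": [10, 0, 0], "delta_rot": [0, 0, 0], "jaw": 0}, {"delta_pos": [10, 0, -5], "delta_rot": [0, 0, 0], "jaw": 0}, {"delta_pos": [10, 0, -10], "delta_rot": [0, 0, 0], "jaw": 0}, {"delta_pos": [5, 0, -10], "delta_rot": [0, 0, 0], "jaw": 0}, {"delta_pos": [0, 0, 0], "delta_rot": [0, 0, 0], "jaw": 0}]'

```text
time: 31.35
ee_pos: [0.4912, -0.2137, 0.2412]
tool_rot: [0.578, 3.083, -0.002]
wrist_force: [0.7, -1.2, -1.8]
gripper_width: 0.022
```

```bash
python3 - <<'E' 2>/dev/null
from h import *
s=goal([.4125,.2827,.232])
f=shot("scene","scene19"); print(track(f,(170,285,50,40))[:3]);  crop(f,140,220,110,110,7,"cs19")
f=shot("top","top19"); crop(f,335,170,80,60,10,"ct19")
E
```

```text
t 31.35 ee [ 0.4912 -0.2137  0.2412] scale yaw -0.3705 tz [ 0.0041 -0.0024 -1.    ] w 0.022 F [ 0.67 -1.16 -1.81]
tool delta mm [253.2 434.2   7.6]
[np.float64(198.65), np.float64(305.29), 66]
```

View pics/cs19.png

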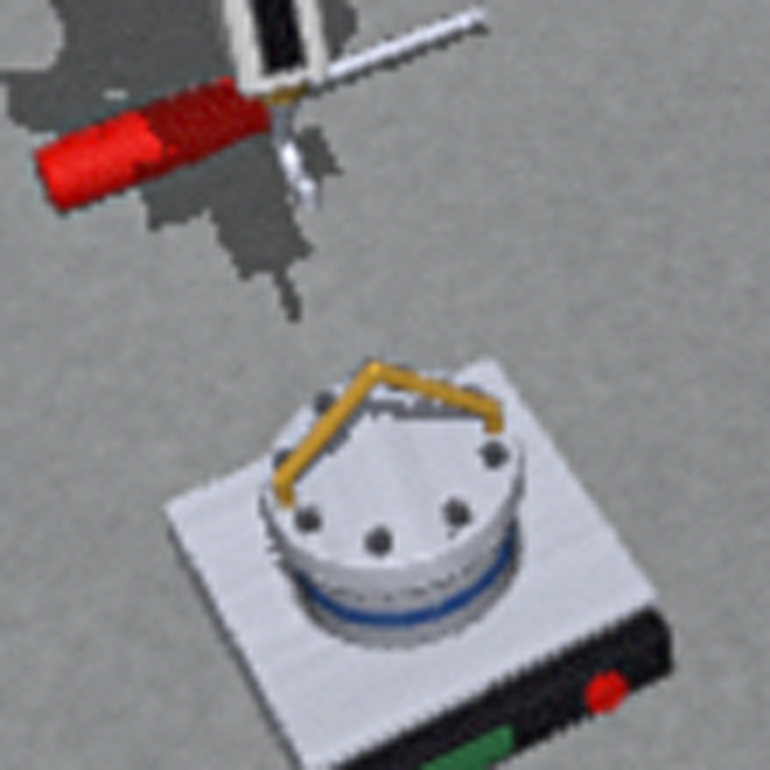

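View pics/ct19.png

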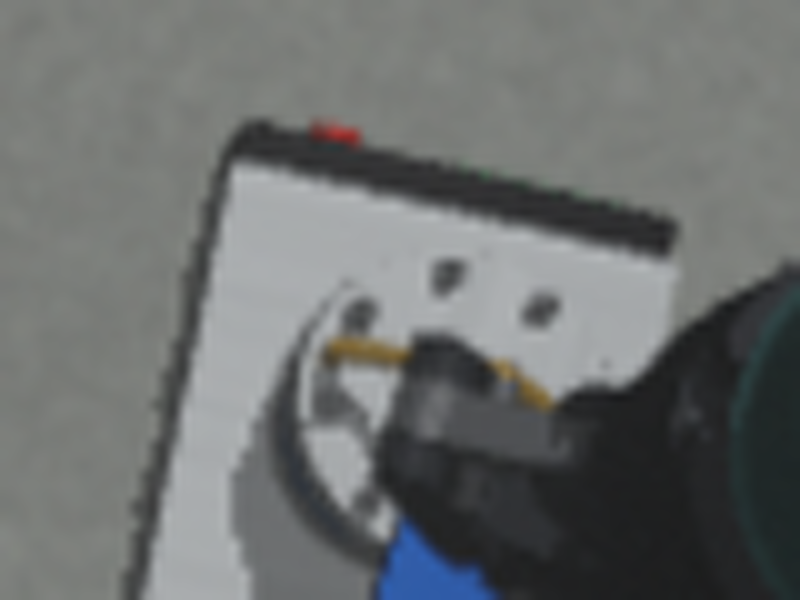

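Emit:
step_arm --moves '[{"delta_pos": [6, 10, 0], "delta_rot": [0, 0, 0], "jaw": 0}, {"delta_pos": [12, 20, 0], "delta_rot": [0, 0, 0], "jaw": 0}, {"delta_pos": [18, 30, 0], "delta_rot": [0, 0, 0], "jaw": 0}, {"delta_pos": [19, 33, 0], "delta_rot": [0, 0, 0], "jaw": 0}, {"delta_pos": [19, 33, 0], "delta_rot": [0, 0, 0], "jaw": 0}, {"delta_pos": [19, 33, 0], "delta_rot": [0, 0, 0], "jaw": 0}, {"delta_pos": [19, 33, 0], "delta_rot": [0, 0, 0], "jaw": 0}, {"delta_pos": [19, 33, 0], "delta_rot": [0, 0, 0], "jaw": 0}, {"delta_pos": [19, 33, 0], "delta_rot": [0, 0, 0], "jaw": 0}, {"delta_pos": [19, 33, 0], "delta_rot": [0, 0, 0], "jaw": 0}, {"delta_pos": [19, 33, 0], "delta_rot": [0, 0, 0], "jaw": 0}, {"delta_pos": [19, 33, 0], "delta_rot": [0, 0, 0], "jaw": 0}, {"delta_pos": [18, 30, 0], "delta_rot": [0, 0, 0], "jaw": 0}, {"delta_pos": [16, 27, 0], "delta_rot": [0, 0, -0.0585], "jaw": 0}, {"delta_pos": [12, 20, 0], "delta_rot": [0, 0, -0.0585], "jaw": 0}, {"delta_pos": [0, 0, 0], "delta_rot": [0, 0, -0.0585], "jaw": 0}, {"delta_pos": [0, 0, 0], "delta_rot": [0, 0, -0.0585], "jaw": 0}, {"delta_pos": [0, 0, 0], "delta_rot": [0, 0, -0.0585], "jaw": 0}, {"delta_pos": [0, 0, 0], "delta_rot": [0, 0, 0], "jaw": 0}, {"delta_pos": [0, 0, 0], "delta_rot": [0, 0, 0], "jaw": 0}]'

```text
time: 33.45
ee_pos: [0.4099, 0.2829, 0.2379]
tool_rot: [-0.124, -3.138, 0.0]
wrist_force: [0.2, 0.5, -1.8]
gripper_width: 0.0228
```

```bash
python3 - <<'E' 2>/dev/null
from h import *
s=goal([.4125,.2827,.182])
E
```

```text
t 33.45 ee [0.4099 0.2829 0.2379] scale yaw -0.0787 tz [-1.e-03 -2.e-04 -1.e+00] w 0.0228 F [ 0.21  0.55 -1.85]
tool delta mm [-2.7  0.1 55.9]
```

Emit:
step_arm --moves '[{"delta_pos": [-3, 0, 8], "delta_rot": [0, 0, 0], "jaw": 0}, {"delta_pos": [0, 0, 12], "delta_rot": [0, 0, 0], "jaw": 0}, {"delta_pos": [0, 0, 12], "delta_rot": [0, 0, 0], "jaw": 0}, {"delta_pos": [0, 0, 12], "delta_rot": [0, 0, 0], "jaw": 0}, {"delta_pos": [0, 0, 8], "delta_rot": [0, 0, 0], "jaw": 0}, {"delta_pos": [0, 0, 3], "delta_rot": [0, 0, 0], "jaw": 0}, {"delta_pos": [-10, 0, 0], "delta_rot": [0, 0, 0], "jaw": 0}, {"delta_pos": [-10, 0, 0], "delta_rot": [0, 0, 0], "jaw": 0}, {"delta_pos": [-10, 0, 0], "delta_rot": [0, 0, 0], "jaw": 0}, {"delta_pos": [-10, 0, 0], "delta_rot": [0, 0, 0], "jaw": 0}, {"delta_pos": [-5, 0, 0], "delta_rot": [0, 0, 0], "jaw": 0}, {"delta_pos": [0, 0, 0], "delta_rot": [0, 0, 0], "jaw": 0}, {"delta_pos": [0, 0, 0], "delta_rot": [0, 0, 0], "jaw": 0}]'

```text
time: 34.75
ee_pos: [0.4582, 0.2788, 0.1832]
tool_rot: [-0.123, -3.139, 0.0]
wrist_force: [0.4, -0.3, -1.6]
gripper_width: 0.0227
```

```bash
python3 - <<'E' 2>/dev/null
from h import *
s=goal([.5124,.2744,.182])
f=shot("scene","scene20"); crop(f,270,110,100,100,7,"cs20"); f=shot("wrist","wrist20")
E
```

```text
t 34.75 ee [0.4582 0.2788 0.1832] scale yaw -0.0781 tz [-6.e-04 -1.e-04 -1.e+00] w 0.0227 F [ 0.39 -0.32 -1.6 ]
tool delta mm [-54.4  -0.2   1.2]
```

View pics/cs20.png

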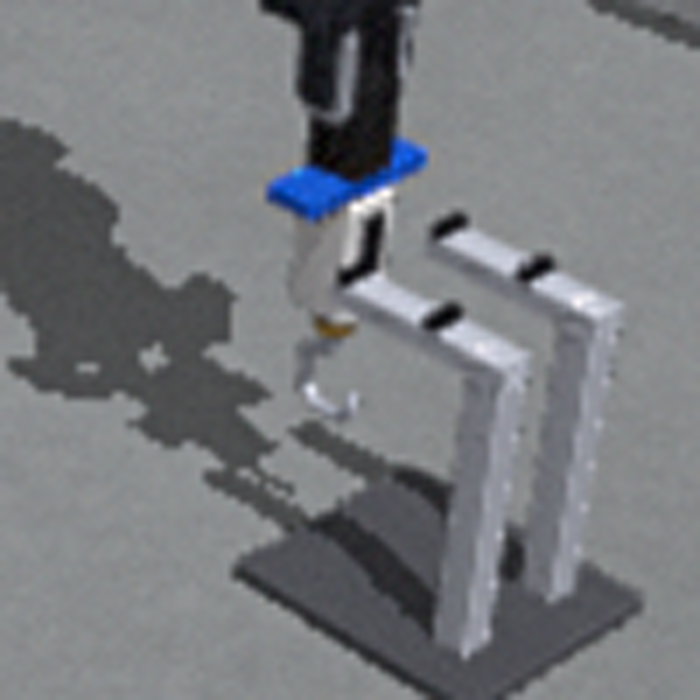

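View pics/wrist20.png

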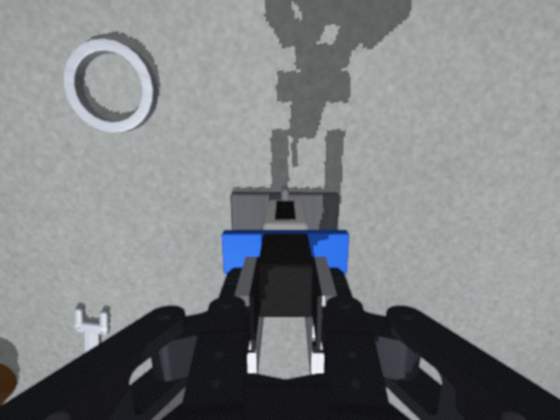

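Emit:
step_arm --moves '[{"delta_pos": [-8, 0, 0], "delta_rot": [0, 0, 0], "jaw": 0}, {"delta_pos": [-8, 0, 0], "delta_rot": [0, 0, 0], "jaw": 0}, {"delta_pos": [-8, 0, 0], "delta_rot": [0, 0, 0], "jaw": 0}, {"delta_pos": [-8, 0, 0], "delta_rot": [0, 0, 0], "jaw": 0}, {"delta_pos": [-8, 0, 0], "delta_rot": [0, 0, 0], "jaw": 0}, {"delta_pos": [-8, 0, 0], "delta_rot": [0, 0, 0], "jaw": 0}, {"delta_pos": [-5, 0, 0], "delta_rot": [0, 0, 0], "jaw": 0}, {"delta_pos": [0, 0, 0], "delta_rot": [0, 0, 0], "jaw": 0}, {"delta_pos": [0, 0, 0], "delta_rot": [0, 0, 0], "jaw": 0}]'

```text
time: 35.75
ee_pos: [0.511, 0.2747, 0.1832]
tool_rot: [-0.122, -3.139, 0.0]
wrist_force: [-0.0, 0.6, -1.4]
gripper_width: 0.0226
```

```bash
python3 - <<'E' 2>/dev/null
from h import *
s=goal([.5124,.2744,.1661])
f=shot("scene","scene21"); crop(f,270,110,100,100,7,"cs21"); f=shot("top","top21"); crop(f,115,185,100,75,8,"ct21")
E
```

```text
t 35.75 ee [0.511  0.2747 0.1832] scale yaw -0.078 tz [-7.e-04 -1.e-04 -1.e+00] w 0.0226 F [-0.03  0.56 -1.39]
tool delta mm [-1.5 -0.2 17.1]
```

View pics/cs21.png

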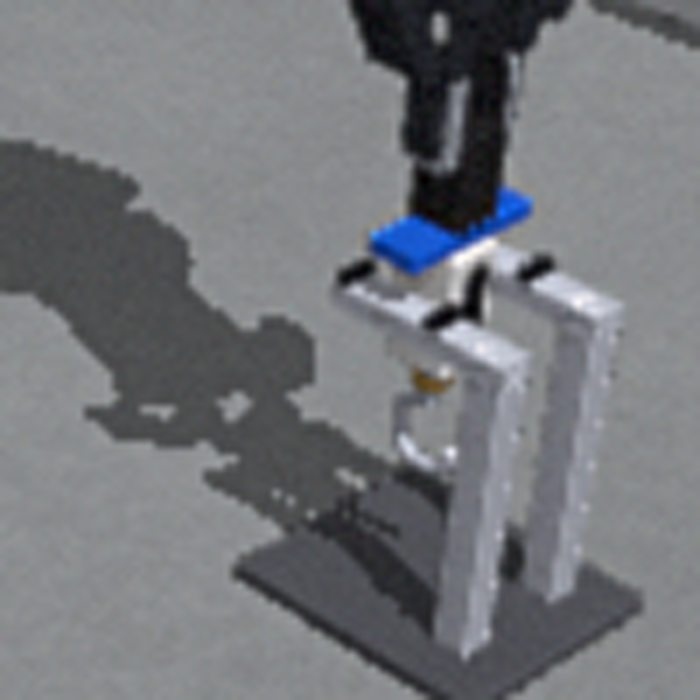

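Emit:
step_arm --moves '[{"delta_pos": [-1.5, 0, 2], "delta_rot": [0, 0, 0], "jaw": 0}, {"delta_pos": [0, 0, 3], "delta_rot": [0, 0, 0], "jaw": 0}, {"delta_pos": [0, 0, 3], "delta_rot": [0, 0, 0], "jaw": 0}, {"delta_pos": [0, 0, 2], "delta_rot": [0, 0, 0], "jaw": 0}, {"delta_pos": [0, 0, 2], "delta_rot": [0, 0, 0], "jaw": 0}, {"delta_pos": [0, 0, 1], "delta_rot": [0, 0, 0], "jaw": 0}, {"delta_pos": [0, 0, 1], "delta_rot": [0, 0, 0], "jaw": 0}, {"delta_pos": [0, 0, 1], "delta_rot": [0, 0, 0], "jaw": 0}, {"delta_pos": [0, 0, 1], "delta_rot": [0, 0, 0], "jaw": 0}, {"delta_pos": [0, 0, 0], "delta_rot": [0, 0, 0], "jaw": 0}, {"delta_pos": [0, 0, 0], "delta_rot": [0, 0, 0], "jaw": 0}]'

```text
time: 36.95
ee_pos: [0.5126, 0.2747, 0.1673]
tool_rot: [-0.122, -3.139, -0.0]
wrist_force: [-0.3, -0.4, -1.9]
gripper_width: 0.0222
```

```bash
python3 - <<'E' 2>/dev/null
from h import *
s=goal([.5124,.2744,.1661])
f=shot("scene","scene22"); crop(f,270,110,100,100,7,"cs22"); f=shot("top","top22"); crop(f,115,185,100,75,8,"ct22");goal(None)
E
```

```text
t 36.95 ee [0.5126 0.2747 0.1673] scale yaw -0.0779 tz [-0.  0. -1.] w 0.0222 F [-0.32 -0.37 -1.88]
tool delta mm [ 0.2 -0.3  1.2]
t 37.05 ee [0.5127 0.2747 0.1674] scale yaw -0.0779 tz [ 2.e-04  1.e-04 -1.e+00] w 0.0226 F [ 0.93 -0.6  -2.23]
```

View pics/cs22.png

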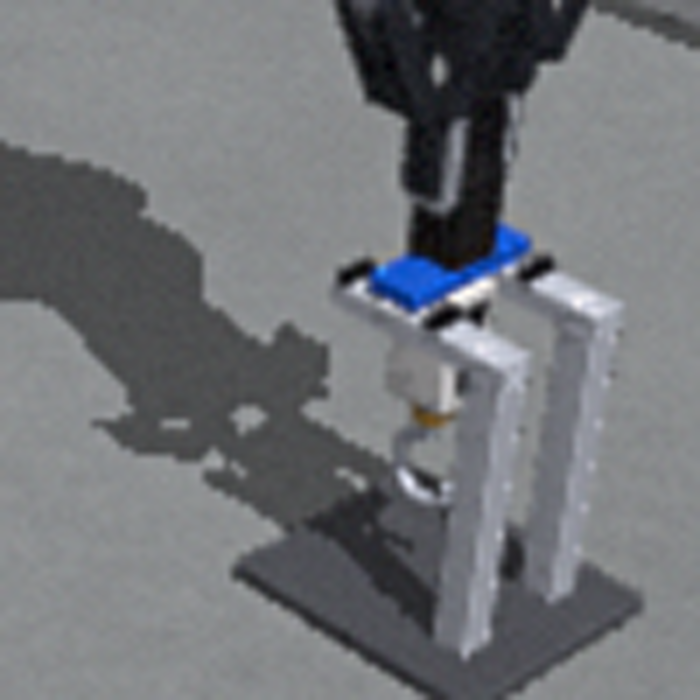

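Ears are between the lips, about 1 mm above the seat. I'll lower the last millimetre, then open the jaws slowly.

Emit:
step_arm --moves '[{"delta_pos": [0, 0, 0.7], "delta_rot": [0, 0, 0], "jaw": 0}, {"delta_pos": [0, 0, 0.6], "delta_rot": [0, 0, 0], "jaw": 0}, {"delta_pos": [0, 0, 0], "delta_rot": [0, 0, 0], "jaw": 0}, {"delta_pos": [0, 0, 0], "delta_rot": [0, 0, 0], "jaw": 0}]' --grip_force 20

```text
time: 37.45
ee_pos: [0.5127, 0.2747, 0.1661]
tool_rot: [0.122, 3.139, 0.0]
wrist_force: [0.3, -1.4, -1.5]
gripper_width: 0.0224
```

Emit:
step_arm --moves '[{"delta_pos": [0, 0, 0], "delta_rot": [0, 0, 0], "jaw": 32}, {"delta_pos": [0, 0, 0], "delta_rot": [0, 0, 0], "jaw": 36}, {"delta_pos": [0, 0, 0], "delta_rot": [0, 0, 0], "jaw": 45}, {"delta_pos": [0, 0, 0], "delta_rot": [0, 0, 0], "jaw": 60}, {"delta_pos": [0, 0, 0], "delta_rot": [0, 0, 0], "jaw": 80}, {"delta_pos": [0, 0, 0], "delta_rot": [0, 0, 0], "jaw": 100}, {"delta_pos": [0, 0, 0], "delta_rot": [0, 0, 0], "jaw": 100}, {"delta_pos": [0, 0, 0], "delta_rot": [0, 0, 0], "jaw": 100}]'

```text
time: 38.25
ee_pos: [0.5126, 0.2747, 0.166]
tool_rot: [0.122, 3.139, -0.0]
wrist_force: [-0.7, -0.2, 0.7]
gripper_width: 0.0856
```

Emit:
step_arm --moves '[{"delta_pos": [0, 0, -3], "delta_rot": [0, 0, 0], "jaw": 100}, {"delta_pos": [0, 0, -6], "delta_rot": [0, 0, 0], "jaw": 100}, {"delta_pos": [0, 0, -12], "delta_rot": [0, 0, 0], "jaw": 100}, {"delta_pos": [0, 0, -20], "delta_rot": [0, 0, 0], "jaw": 100}, {"delta_pos": [0, 0, -25], "delta_rot": [0, 0, 0], "jaw": 100}, {"delta_pos": [0, 0, -25], "delta_rot": [0, 0, 0], "jaw": 100}, {"delta_pos": [15, 0, -20], "delta_rot": [0, 0, 0], "jaw": 100}, {"delta_pos": [35, 0, 0], "delta_rot": [0, 0, 0], "jaw": 100}, {"delta_pos": [35, 0, 0], "delta_rot": [0, 0, 0], "jaw": 100}, {"delta_pos": [0, 0, 0], "delta_rot": [0, 0, 0], "jaw": 100}]'

```text
time: 39.25
ee_pos: [0.4244, 0.2813, 0.2786]
tool_rot: [-0.119, -3.139, -0.001]
wrist_force: [0.3, 0.0, -0.8]
gripper_width: 0.0853
```

```bash
python3 - <<'E' 2>/dev/null
from h import *
goal(None)
f=shot("scene","scene23"); print(track(f,(170,285,50,40))[:3]); f=shot("top","top23"); crop(f,335,170,80,60,10,"ct23")
c=np.hstack([cv2.resize(load("scene23")["image"][110:210,290:370],None,fx=5,fy=5,interpolation=2),cv2.resize(load("scene1")["image"][110:210,290:370],None,fx=5,fy=5,interpolation=2)]); cv2.imwrite("pics/cs23.png",c)
def blue(f,box):
    hsv=cv2.cvtColor(f["image"],cv2.COLOR_BGR2HSV); m=cv2.inRange(hsv,(105,120,60),(125,255,255)); x,y,w,h=box; yy,xx=np.nonzero(m[y:y+h,x:x+w]); return xx.mean()+x,yy.mean()+y,len(xx)
for b in ("scene1","scene23"): print(blue(load(b),(295,120,100,100)))
# well-seated vessel: flange bolts later
E
```

```text
t 39.25 ee [0.4244 0.2813 0.2786] scale yaw -0.0757 tz [-7.e-04  5.e-04 -1.e+00] w 0.0853 F [ 0.31  0.02 -0.76]
[np.float64(198.57), np.float64(305.34), 67]
(np.float64(332.0388349514563), np.float64(149.0), 103)
(np.float64(332.6454545454545), np.float64(148.85454545454544), 110)
```

View pics/cs23.png

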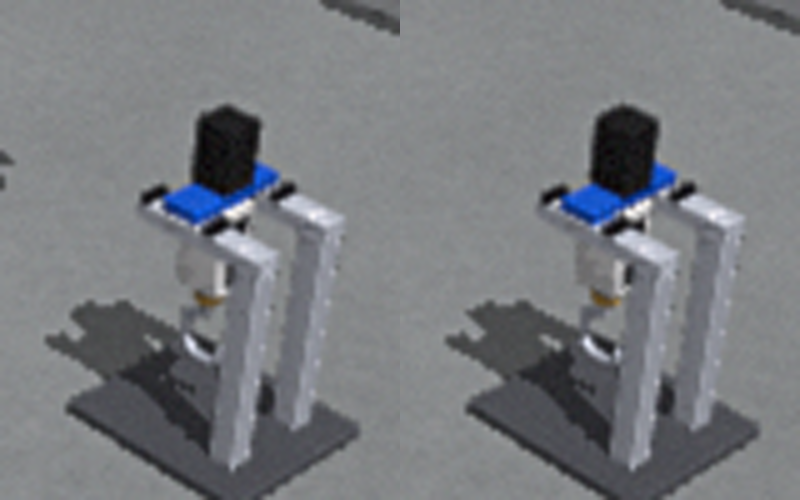

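View pics/ct23.png

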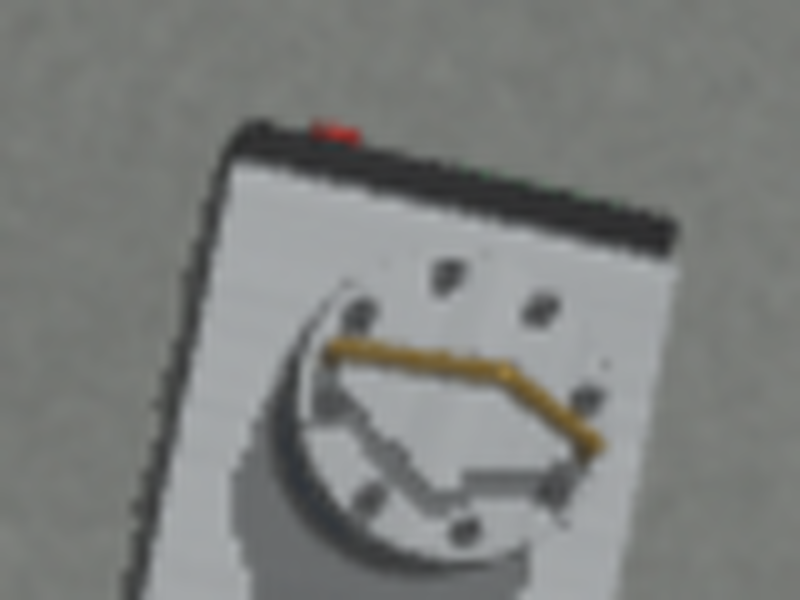

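View pics/scene23.png

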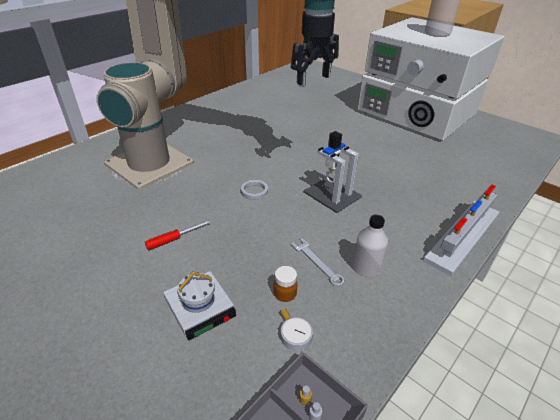

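Run:
```python
from h import *
t=load("top23");s=load("scene23")
c=lambda U,V,x0,y0,k:(x0+(U+.5)/k-.5,y0+(V+.5)/k-.5)
print("flange centre",onz(t,c(457,401.5,335,170,10),.065).round(4)); print("bail",tri([(t,c(505,372,335,170,10)),(s,c(375,367,140,220,7))])[0].round(4))
print(sense()["time"]); sign_off()
```

```text
flange centre [ 0.558  -0.2392  0.065 ]
bail [ 0.5583 -0.2399  0.1042]
39.35
the job is handed in; nothing more can be done
```

The vessel is in the heating block's well and the scale is back in its stand. The job was handed in at about 39 s of the 72 s; hand-in reports no verdict.

**What I did**
- I lifted the scale out of the fork and measured the hook's saddle at about 50 mm below the housing. I then slid the hook under the bail along the vessel's x axis.
- I raised the vessel slowly. It hung still about 12 mm above the bench for more than 2 s, at a load of about 4.5–5 N (roughly 0.5 kg).
- I carried it with its foot about 40 mm up and lowered it into the well at 10–20 mm/s. I let the spring unload fully, backed the hook out, and rehung the scale at the pose it was picked up from.

**Last checks**
- **Vessel position:** its centre measured (0.558, −0.239), within about 1 mm of the well centre as seen by the same camera.
- **Vessel height:** the bail peak is at 104 mm against 105 mm expected when fully home. The blue band did not move while unhooking or afterwards.
- **Scale:** the ears sit between the lips, within about 0.6 pixel (roughly 1.5 mm) of where they were at the start.
- **Bystanders:** they look unmoved in the final picture.

**Disagreements:** the cameras differed by 1–2 mm on the scale's position and up to about 3.5 mm on the well's. For the set-down I compared vessel and well within one camera, and it went in without snagging. The wrist force reading wandered by about ±1 N, so the weight is approximate.

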